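Swing the hook home and hang the decapper

ROBOT

A 7-joint arm with a two-finger parallel gripper is mounted at the origin on the work surface. World frame = base frame: x ahead of the robot, y to its left, z up, the work surface at z = 0. Lengths are in m, angles in rad, forces in N, time in s.
With the tool pointing down it reaches from about 0.375 to 0.925 m from the base axis. Payload 3.1 kg.
Tool frame: the origin (TCP) lies at the very end of the fingers, on their centre line; the grasp point (between the pads) lies 19 mm behind it; x points along the fingers, z is the direction in which the jaws open and shut, and the axes are right-handed (so a half turn about x gives the same grasp; the last joint's range is limited). The gripper opens to 85 mm and grips with 20 to 120 N. Pads are 22 mm wide; open, the fingers measure 114 mm over their backs; the gripper's body (76 mm by 85 mm) begins 54 mm behind the grasp point. The pads swing forward as they close: fully open they stand 13 mm farther back than shut.
Start: joints at [-1.435, 0.383, 0.044, 1.598, -0.018, 1.161, -0.05], TCP at [0.151, 0.632, 0.231] pointing down, gripper open.
Joint ranges: [-2.61, 2.61], [-0.41, 2.15], [-1.48, 1.57], [0, 2.5], [-1.57, 4.71], [0.05, 1.97], [-2.85, 2.85]. Speed limits (rad/s): [2.79, 2.79, 3.14, 3.14, 3.14, 3.14, 3.14].

INTERFACE

Orientations are given as a unit quaternion [w, x, y, z].
In Python, from plant import monitor, snapshot, camera_params, order, nets gives the robot as it stands.
- The arm moves only by the tool play_rows, never from a script. Its argument "commands" is one flat list of numbers, 7 for each row, row after row: the shift along the tool's x, y, z normalised to -1 to 1, where 1 is 15 cm, then the turn, a rotation vector about the tool's x, y, z normalised to -1 to 1, where 1 is 30 degrees, then the finger opening in mm, from 0 to 85.4. A call has 1 to 20 rows; each row is the pose to reach, as a shift and turn from the pose commanded when the call began, along the tool's axes at that moment; what a row does not reach only later rows make up. A row lasts 1/8 s, in which the tool goes at most 62.5 mm and 10.7 degrees, less where a joint would pass 70% of its speed; a pose out of reach is approached as far as the arm can. A call with a number of a shift or a turn outside -1 to 1 is refused whole. A call with a gripper value outside its range is refused whole. The fingers move at their own pace and stop on an object; the grip force is fixed at half the most. Time passes only in rows, so rows that repeat a pose let the fingers close. It gives the time, the measured TCP pose, the force and the opening at its end, in the units of the state.
- monitor.sense(): the state, without advancing time (a new reading comes with each control period).
- snapshot(name): name is "scene" or "top" or "wrist"; returns the picture (480x640x3 uint8, red, green, blue); there is no depth.
- camera_params(name): a dict with "fx", "fy", "cx", "cy" (pixels), "eye" and "orientation" of the camera in the world; the wrist camera has in their place "mount" (4x4, takes a point from camera to tool coordinates, whose origin is the TCP and whose axes are the tool frame's). Camera axes: x right, y up, looking along -z (the intrinsics and any distortion apply to the point x, -y, -z); pixel columns grow to the right and rows downward; lengths in m; the calibration is good to about 2 mm. A picture is of the moment at which its call begins: read the wrist's pose just before it. camera_params takes no time and is no camera call.
- order.job_done(): hands the job in, once; it reports no verdict.
Trained networks look in the newest picture that a camera, given by its name, has taken for a name from the list of things; names that differ only in an ending like _2 or _b are one class to them, and where a whole thing is asked for, a point or a joint stands for the part that bears it (a point fixed in the world has none). Each returns a list of dicts, best first, with "conf" (0 to 1); they miss things now and then, are a little off and sometimes report something else, mostly with a low value. They report only what shows in the picture. A call takes as long as a camera call. They do not tell look-alikes from the thing itself.
- nets.masks_of(query, camera): "mask" (480x640 bool, what is visible of it).
- nets.place_of(query, camera): "xyz" ([x, y, z] in m, in the coordinates of the camera as it stood for that picture, good to about 4 mm: a listed point, or the origin of a listed thing).
The state is a dict: "time": time; "joint_pos": joint angles; "dq": joint speeds; "joint_efforts": joint torques, N m; "ee_pos": TCP position; "tcp_rot": TCP orientation; "wrist_force": force on the tool from outside, world axes, zero at the start; "moment": the same for the moment, N m; "width": finger opening in m.
Only numpy, scipy, OpenCV 4.12 (cv2) and the standard library are available. Lean on these libraries where they do the work, as an engineer would, in place of code of your own. Each camera call takes 0.05 s, during which the arm holds its last target.

TASK

The swivel hook on the hanging stand has been left swung aside: push it back over the drip tray and seat it firmly, so that its sprung stop is felt to give a little, but gently enough that the stop is never forced to its bottom. Then lift the decapper (the flat tool with the square eye) out of its holder and hang it gently by its eye on the hook, leaving it hanging straight and free over the tray. Leave the scraper and everything else where they are.

Things in the scene. Friction and masses are not known exactly. Their poses are not given: they have to be found in the camera images.
- stand: Fixed hanging stand. Origin: middle of the underside of its 100 x 100 x 12 mm base, on the table; z up. The post on it is the hook's axis, its top (hub, 30 mm across) 175 mm up. A white drip tray (85 mm in x, 115 in y, 14 mm high, centre 94 mm from the post) lies on its -x side. The hook's stop is set, unmeasured, so that the homed hook points within 0.5 rad of the tray's middle line.
- stop (a joint): The hook's sprung stop: an upright steel pin 8 mm thick, 32 mm from the axis, level with the bar, on an arm under the hub. Rad pressed in, clockwise from above: 0 at rest, bottoms at 0.11. Seat the hook so that it is pressed in 0.03 to 0.10: gives at 0.4 Nm (7 N on the hook 60 mm from the axis), 0.52 Nm at 0.03, 0.8 Nm (13 N) at 0.10. Let go, it returns to 0, hook against it.
- hook_tip (a point): Top of the hook's upturned end, 80 mm from the axis, 185 mm above the table. The hook is a level round bar 9 mm thick, centre line 165 mm up, its end turned straight up. -x points outward along the bar, z up. It starts swung 0.8 to 1.45 rad anticlockwise (from above) of its stop. Stiff: turns at 0.2 Nm (3.3 N at 60 mm), stays where left.
- saddle (a point): Middle of the hook's hanging place: a point on top of the bar 50 mm from the axis, 169.5 mm above the table; -x points outward along the bar, z up. The free bar reaches about 25 mm to either side of it.
- decapper: Flat aluminium tool 10 mm thick (x), 34 mm wide (y), 150 mm tall (z up), about 0.11 kg; origin in the middle of its foot. From the foot up: solid plate 0-60 mm with a round dark boss (24 mm across, both faces), a through-eye (opening along x, 18 mm wide, from 60 to 94 mm), a plain handle 94-150 mm, 30 mm wide, to be pinched across its 10 mm.
- holder: White block 50 x 150 x 33 mm (x, y, z), fixed; origin under its middle. Two upright slots 75 mm apart along y, 25 mm deep with about 0.8 mm play all round, hold the decapper and the scraper by their feet, 8 mm above the table; lift straight up.
- eye_top (a point): Middle of the upper edge of the decapper's eye, 94 mm above its foot; axes as the decapper's. Hung, this edge rests on top of the hook's bar. Fingers that hold the handle with their tips 16 mm or more above it clear the hook's upturned end.
- scraper: Bystander standing in the other slot of the holder: same outline (10 x 34 x 150 mm) and handle, but solid, with no eye and no boss. Origin in the middle of its foot.
- tube_rack: Bystander: orange rack of capped tubes, 110 x 200 mm, 96 mm tall, origin under its middle.
- dishes: Bystander: two stacked clear dishes 84 mm across, 27 mm high, origin under the middle.
- reagent: Bystander: bottle 56 mm across, 110 mm tall, origin under its middle.
- tube_cube: Bystander: blue block 50 x 50 x 45 mm with one capped tube, 104 mm tall in all, origin under its middle.
Not all that is in view belongs to the job. Leave any green look-alike of the stand alone.

How it is judged:
By the outcome, as a careful person would: the job done as asked, in the order asked, and still so for the second after the job is handed in, with the robot touching nothing.
It also fails if it takes over 72 s, if anything falls off the work surface, if the arm or the gripper's body presses on something with over 40 N, if the wrist force passes 120 N, or if a joint passes its speed limit or range.

## Working session

There is one attempt and no reset: what is moved stays moved. The work goes in short steps, Python scripts to look and compute and a tool call to move; the robot and the scene stay as the last step left them, time stands still between calls to the robot, and variables do not carry over. Pictures are saved under pics/ and viewed, and the job is handed in when it is done.

Besides the shell and the picture viewer there is one more tool, called as a command line: name --argument value ..., lists and objects as JSON in quotes. play_rows: Moves the arm, as the interface text tells. Its arguments: {"type":"object","properties":{"commands":{"type":"array","items":{"type":"number"}}},"required":["commands"]}

```bash
ls; mkdir -p pics; python3 - <<'E'
from plant import monitor, snapshot, camera_params, order, nets
import cv2
s=monitor.sense()
for k,v in s.items(): print(k,v)
for n in ["scene","top","wrist"]:
    im=snapshot(n); cv2.imwrite(f"pics/a_{n}.png",im[:,:,::-1]); print(n,camera_params(n))
E
```

```text
pics
time 0.0
joint_pos [-1.43483312  0.38385462  0.04382694  1.59963277 -0.01791528  1.16119834
 -0.0499024 ]
dq [ 0.00065963  0.00120908  0.00183069  0.00036376 -0.00128993  0.00069752
 -0.00058018]
joint_efforts [-2.22819963e-04 -4.33464861e+01  1.02446996e+00 -2.49507236e+01
  1.06089652e-02  1.13294422e-02 -4.40063260e-06]
ee_pos [0.15033961 0.63137363 0.22984714]
tcp_rot [ 0.55415899 -0.43892872  0.55559912  0.43767455]
wrist_force [ 0.02647085 -0.23648809  0.19136728]
moment [-0.00232798  0.00727373  0.00590248]
width 0.08561705600394945
scene {'fx': 496.5394682917671, 'fy': 496.5394682917671, 'cx': 316.9992682260365, 'cy': 235.5241638952295, 'eye': array([ 1.22230828, -0.51330698,  0.79201711]), 'orientation': array([0.79086341, 0.40718506, 0.19877147, 0.41137002])}
top {'fx': 456.92146693334735, 'fy': 456.92146693334735, 'cx': 317.1342324216559, 'cy': 238.2575389351529, 'eye': array([0.3320066 , 0.02418303, 1.16096341]), 'orientation': array([-0.70457322, -0.05449612,  0.05410354,  0.70546407])}
wrist {'fx': 379.6566236564749, 'fy': 379.6566236564749, 'cx': 315.44969263888305, 'cy': 237.0861702058825, 'mount': array([[-5.64127713e-04,  2.81086062e-01, -9.59682399e-01,
        -1.41551714e-01],
       [ 9.97290697e-04,  9.59682233e-01,  2.81085427e-01,
         7.18801926e-02],
       [ 9.99999344e-01, -7.98514250e-04, -8.21707858e-04,
        -5.04556616e-04],
       [ 0.00000000e+00,  0.00000000e+00,  0.00000000e+00,
         1.00000000e+00]])}
```

View pics/a_scene.png

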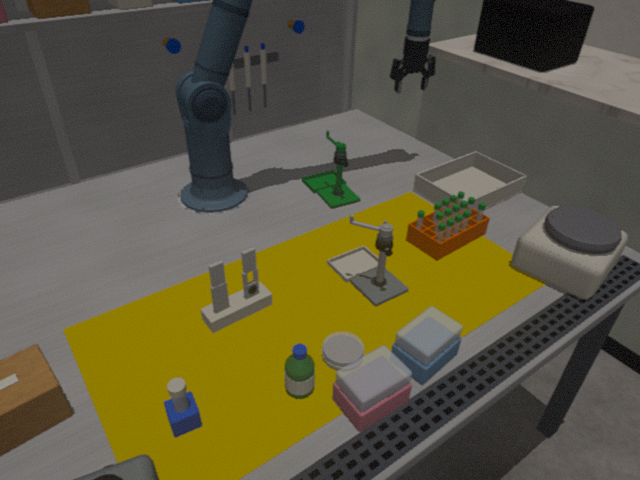

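View pics/a_top.png

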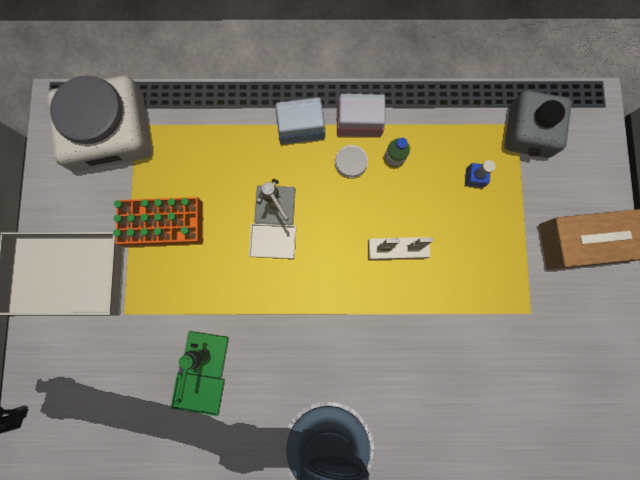

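View pics/a_wrist.png

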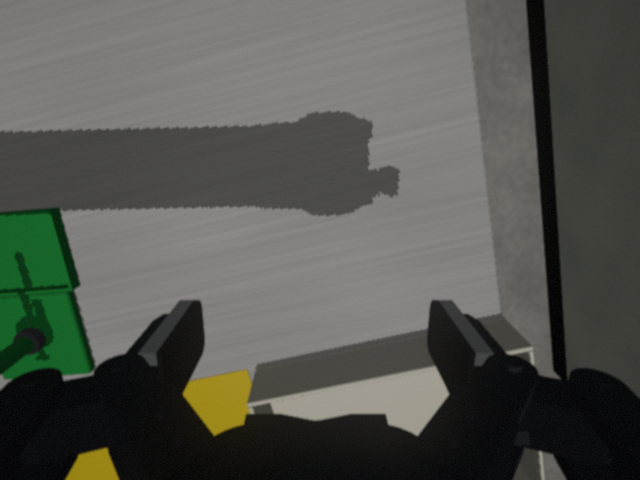

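```bash
cat > h.py <<'E'
from plant import monitor, snapshot, camera_params, order, nets
import cv2, numpy as np
from scipy.spatial.transform import Rotation as R
def q2R(q): return R.from_quat([q[1],q[2],q[3],q[0]]).as_matrix()
def campose(n,s=None):
    p=camera_params(n)
    if n=="wrist":
        s=s or monitor.sense(); T=np.eye(4);T[:3,:3]=q2R(s["tcp_rot"]);T[:3,3]=s["ee_pos"]
        return p,T@p["mount"]
    T=np.eye(4);T[:3,:3]=q2R(p["orientation"]);T[:3,3]=p["eye"];return p,T
def proj(n,P,s=None):
    p,T=campose(n,s); c=(np.atleast_2d(P)-T[:3,3])@T[:3,:3]
    return np.c_[p["cx"]+p["fx"]*c[:,0]/-c[:,2],p["cy"]-p["fy"]*c[:,1]/-c[:,2]]
def onplane(n,uv,z,s=None):
    p,T=campose(n,s);uv=np.atleast_2d(uv).astype(float)
    d=np.c_[(uv[:,0]-p["cx"])/p["fx"],-(uv[:,1]-p["cy"])/p["fy"],-np.ones(len(uv))]@T[:3,:3].T
    return T[:3,3]+d*((z-T[2,3])/d[:,2])[:,None]
def toworld(n,x,s=None):
    p,T=campose(n,s); return T[:3,:3]@np.array(x)+T[:3,3]
E
python3 - <<'E'
from h import *
np.set_printoptions(precision=4,suppress=True)
for n in ["top","scene"]:
    im=snapshot(n)
    for q in ["stand","hook_tip","saddle","stop","decapper","eye_top","scraper","holder"]:
        for r in nets.place_of(q,n)[:3]:
            w=toworld(n,r["xyz"]); print(n,q,round(r["conf"],2),w,proj(n,w)[0].round())
im=cv2.imread("pics/a_scene.png")
a=cv2.resize(im[190:350,170:430],None,fx=3,fy=3,interpolation=cv2.INTER_CUBIC); cv2.imwrite("pics/b_scene.png",a)
im=cv2.imread("pics/a_top.png")
a=cv2.resize(im[160:280,230:450],None,fx=3.6,fy=3.6,interpolation=cv2.INTER_CUBIC); cv2.imwrite("pics/b_top.png",a)
E
```

```text
top stand 0.96 [ 0.2226  0.3015 -0.002 ] [206. 354.]
top stand 0.82 [0.6009 0.1362 0.0012] [274. 204.]
top hook_tip 0.63 [0.5304 0.0933 0.1855] [286. 217.]
top hook_tip 0.54 [0.1472 0.3168 0.1861] [175. 401.]
top saddle 0.64 [0.1731 0.3074 0.1654] [183. 386.]
top saddle 0.63 [0.5568 0.1105 0.1722] [278. 206.]Traceback (most recent call last):
  File "<stdin>", line 6, in <module>
ValueError: it knows: decapper, dishes, eye_top, holder, hook_tip, reagent, saddle, scraper, stand, tube_cube, tube_rack
```

```bash

python3 - <<'E'
from h import *
np.set_printoptions(precision=4,suppress=True)
for n in ["top","scene"]:
    im=snapshot(n)
    for q in ["hook_tip","saddle","stand","decapper","eye_top","scraper","holder"]:
        if n=="top" and q in ("stand","hook_tip","saddle"): continue
        for r in nets.place_of(q,n)[:3]:
            w=toworld(n,r["xyz"]); print(n,q,round(r["conf"],2),w,proj(n,w)[0].round())
im=cv2.imread("pics/a_scene.png")
a=cv2.resize(im[190:350,170:430],None,fx=3,fy=3,interpolation=cv2.INTER_CUBIC); cv2.imwrite("pics/b_scene.png",a)
im=cv2.imread("pics/a_top.png")
a=cv2.resize(im[160:280,230:450],None,fx=3.6,fy=3.6,interpolation=cv2.INTER_CUBIC); cv2.imwrite("pics/b_top.png",a)
E
```

```text
top decapper 0.65 [ 0.6744 -0.3897  0.005 ] [476. 176.]
top decapper 0.63 [ 0.483  -0.1491  0.0075] [385. 249.]
top eye_top 0.44 [ 0.4794 -0.1445  0.1037] [390. 245.]
top scraper 0.47 [ 0.4849 -0.2169  0.0044] [412. 248.]
top holder 0.75 [ 0.4859 -0.1781 -0.0012] [396. 248.]
scene hook_tip 0.49 [0.5343 0.0943 0.1857] [353. 214.]
scene hook_tip 0.44 [0.1449 0.313  0.186 ] [328. 130.]
scene saddle 0.71 [0.1706 0.3104 0.1674] [332. 139.]
scene saddle 0.64 [0.5595 0.1097 0.1678] [366. 224.]
scene stand 0.9 [ 0.2278  0.2972 -0.0039] [338. 199.]
scene stand 0.69 [ 0.595   0.1359 -0.0015] [378. 286.]
scene decapper 0.64 [ 0.4841 -0.1427  0.0079] [253. 302.]
scene eye_top 0.62 [ 0.4832 -0.1472  0.0991] [248. 272.]
scene scraper 0.85 [ 0.4845 -0.2216  0.0077] [221. 317.]
scene holder 0.63 [ 0.4811 -0.1828 -0.0028] [237. 312.]
```

View pics/b_scene.png

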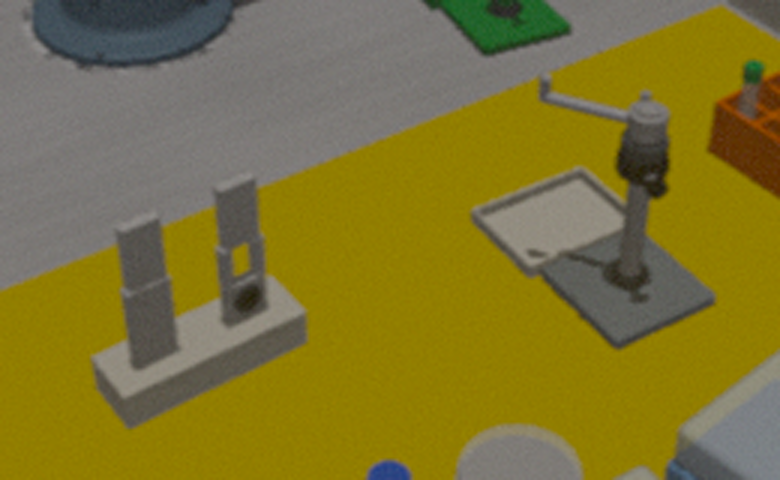

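View pics/b_top.png

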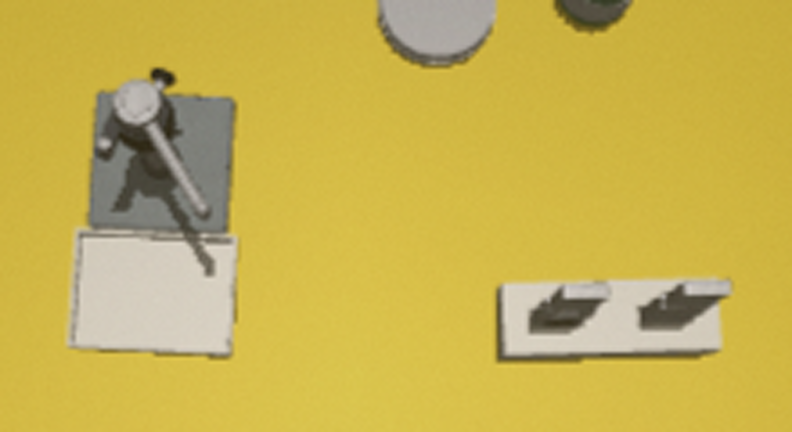

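```bash

python3 - <<'E'
from h import *
np.set_printoptions(precision=4,suppress=True)
s=monitor.sense(); print(s["time"],s["ee_pos"]); print(q2R(s["tcp_rot"]))
def c(u,v): return (230+u/3.6-.36,160+v/3.6-.36)
pts={"hub":(137,100,.175),"pin":(103,147,.168),"tip":(205,209,.185)}
for k,(u,v,z) in pts.items(): print(k,onplane("top",c(u,v),z))
for u,v,z in [(97,92,.012),(235,97,.012),(229,232,.012),(90,227,.012)]: print("base",onplane("top",c(u,v),z))
for u,v,z in [(77,229,.014),(238,236,.014),(232,356,.014),(68,348,.014)]: print("tray",onplane("top",c(u,v),z))
for u,v,z in [(498,283,.033),(721,281,.033),(721,352,.033),(500,357,.033)]: print("hold",onplane("top",c(u,v),z))
for u,v,z in [(562,285,.158),(610,283,.158),(606,298,.158),(565,299,.158)]: print("dec",onplane("top",c(u,v),z))
E
```

```text
1.0 [0.1506 0.6323 0.2313]
[[-0.     -0.9728  0.2316]
 [ 0.      0.2316  0.9728]
 [-1.      0.      0.    ]]
hub [[0.5993 0.1344 0.175 ]]
pin [[0.5712 0.1557 0.168 ]]
tip [[0.5286 0.0911 0.185 ]]
base [[0.6494 0.1815 0.012 ]]
base [[0.6456 0.0821 0.012 ]]
base [[0.5468 0.0857 0.012 ]]
base [[0.5505 0.1845 0.012 ]]
tray [[0.5487 0.1935 0.014 ]]
tray [[0.5435 0.0792 0.014 ]]
tray [[0.4581 0.0829 0.014 ]]
tray [[0.4638 0.198  0.014 ]]
hold [[ 0.5066 -0.1023  0.033 ]]
hold [[ 0.5078 -0.257   0.033 ]]
hold [[ 0.4583 -0.2551  0.033 ]]
hold [[ 0.455  -0.1027  0.033 ]]
dec [[ 0.486  -0.1277  0.158 ]]
dec [[ 0.4872 -0.1574  0.158 ]]
dec [[ 0.4779 -0.1546  0.158 ]]
dec [[ 0.4773 -0.1294  0.158 ]]
```

play_rows --commands '[-0.47, -0.5, -0.4, 0, 0, 0, 0, -0.47, -1, -0.8, 0, 0, 0, 0, -0.47, -1, -0.8, 0, 0, 0, 0, -0.47, -1, -0.8, 0, 0, 0, 0, -0.47, -1, -0.8, 0, 0, 0, 0]'

```text
time: 1.62
ee_pos: [0.2701, 0.4802, 0.3025]
tcp_rot: [0.556, -0.437, 0.555, 0.438]
wrist_force: [-1.1, 0.3, -0.0]
width: 0.0001
```

play_rows --commands '[0, -1, -0.8, 0, 0, 0, 0, 0, -1, -0.8, 0, 0, 0, 0, 0, -1, -0.8, 0, 0, 0, 0, 0, -1, -0.8, 0, 0, 0, 0]'

```text
time: 2.12
ee_pos: [0.3892, 0.3266, 0.3013]
tcp_rot: [0.556, -0.437, 0.556, 0.436]
wrist_force: [0.4, 0.9, 0.3]
width: 0.0
```

play_rows --commands '[0, -1, -0.8, 1, 0, 0, 0, 0, -1, -0.8, 1, 0, 0, 0, 0, -1, -0.8, 1, 0, 0, 0, 0, -1, -0.8, 1, 0, 0, 0]'

```text
time: 2.62
ee_pos: [0.5072, 0.1755, 0.3015]
tcp_rot: [0.65, -0.279, 0.65, 0.277]
wrist_force: [-0.5, 0.8, -0.3]
width: 0.0
```

play_rows --commands '[0, -0.73, -0.19, 0.5, 0, 0, 0, 0, -0.73, -0.19, 0.5, 0, 0, 0, 0, -0.73, -0.19, 0.5, 0, 0, 0, 0, -0.73, -0.19, 0.5, 0, 0, 0]'

```text
time: 3.12
ee_pos: [0.5643, 0.0862, 0.3009]
tcp_rot: [0.679, -0.194, 0.68, 0.195]
wrist_force: [0.2, 1.2, 0.6]
width: 0.0002
```

```bash

python3 - <<'E'
from h import *
np.set_printoptions(precision=4,suppress=True)
s=monitor.sense(); print(s["ee_pos"],q2R(s["tcp_rot"])[:,2]); im=snapshot("wrist"); cv2.imwrite("pics/c.png",im[:,:,::-1])
for q in ["hook_tip","saddle","stand"]:
    for r in nets.place_of(q,"wrist")[:3]:
        w=toworld("wrist",r["xyz"],s); print(q,round(r["conf"],2),w,proj("wrist",w,s)[0].round())
E
```

```text
[0.5643 0.0862 0.3009] [ 0.8486  0.529  -0.0008]
hook_tip 0.8 [0.5298 0.0964 0.187 ] [281. 195.]
hook_tip 0.68 [ 0.4859 -0.1824 -0.0012] [157. 331.]
hook_tip 0.52 [0.5558 0.1099 0.1662] [323. 193.]
saddle 0.59 [0.553  0.112  0.1665] [322. 189.]
stand 0.86 [ 0.5966  0.1359 -0.0021] [362. 168.]
stand 0.35 [ 0.7111 -0.0645 -0.0012] [350. 344.]
```

View pics/c.png

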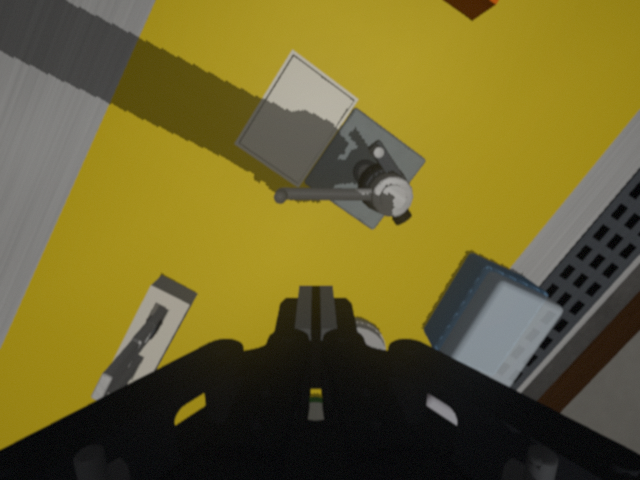

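```bash

python3 - <<'E'
from h import *
im=cv2.imread("pics/c.png")
a=cv2.resize(im[90:240,230:440],None,fx=3.8,fy=3.8,interpolation=cv2.INTER_CUBIC); cv2.imwrite("pics/c2.png",a)
a=cv2.resize(im[270:340,250:390],None,fx=5,fy=5,interpolation=cv2.INTER_CUBIC); cv2.imwrite("pics/c3.png",cv2.convertScaleAbs(a,alpha=2))
E
```

```text
(no output)
```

View pics/c2.png

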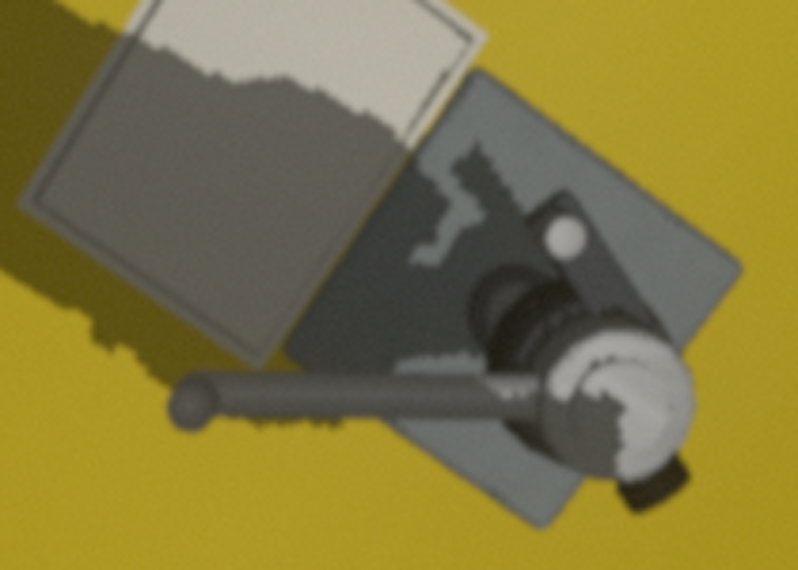

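View pics/c3.png

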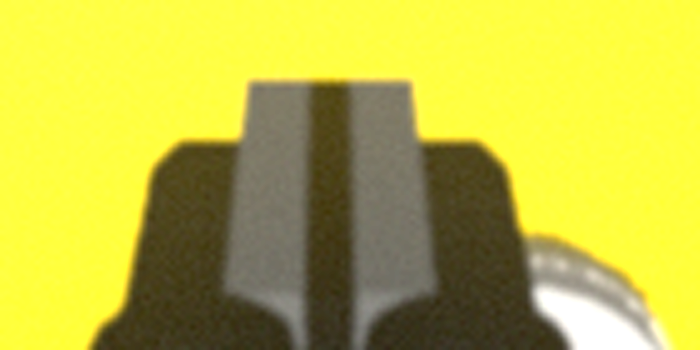

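```bash

python3 - <<'E'
from h import *
np.set_printoptions(precision=4,suppress=True)
s=monitor.sense()
f=lambda u,v,z:onplane("wrist",(230+u/3.8-.37,90+v/3.8-.37),z,s)[0]
hub=f(618,404,.175);tip=f(193,404,.185)
print(hub,tip)
for z in (.165,.17,.175):
  pin=f(566,237,z); d=pin-hub; print(pin,np.hypot(*d[:2]),np.degrees(np.arctan2(d[1],d[0])))
d=tip-hub;print(np.hypot(*d[:2]),np.degrees(np.arctan2(d[1],d[0])))
for u,v in [(478,68),(743,268),(543,528)]: print(f(u,v,.012))
for u,v in [(487,38),(261,363),(18,205)]: print("tray",f(u,v,.014))
E
```

```text
[0.5977 0.1338 0.175 ] [0.5299 0.0936 0.185 ]
[0.5737 0.1542 0.165 ] 0.031489966970383795 139.60435984219762
[0.5728 0.1541 0.17  ] 0.03204383945178354 140.82598752089777
[0.572  0.1539 0.175 ] 0.032611780567402854 142.00558634910982
0.07883036867252485 -149.339038332638
[0.5522 0.1847 0.012 ]
[0.6492 0.1795 0.012 ]
[0.644  0.0831 0.012 ]
tray [0.5498 0.1925 0.014 ]
tray [0.5434 0.0809 0.014 ]
tray [0.4601 0.0829 0.014 ]
```

play_rows --commands '[0.4, -0.04, -0.01, 0, 0, 0, 0, 0.8, -0.04, -0.01, 0, 0, 0, 0, 0.99, -0.04, -0.01, 0, 0, 0, 0, 0.99, -0.04, -0.01, 0, 0, 0, 0, 0.99, -0.04, -0.01, 0, 0, 0, 0]'

```text
time: 3.95
ee_pos: [0.568, 0.077, 0.1548]
tcp_rot: [0.681, -0.193, 0.679, 0.193]
wrist_force: [-0.4, -0.8, -0.1]
width: -0.0001
```

```bash
cat > arc.py <<'E'
from h import *
import sys
np.set_printoptions(precision=4,suppress=True)
post=np.array([.598,.134])
def target(th,d,r=.055):
    t=np.radians(th);u=np.array([np.cos(t),np.sin(t)]);n=np.array([-u[1],u[0]])
    return post+r*u+d*n
def row(s,th,d,z,r=.055,al=None):
    """tool pose with z axis along bar (th-180)"""
    M=q2R(s["tcp_rot"]);p=np.r_[target(th,d,r),z]
    sh=M.T@(p-s["ee_pos"])/.15
    a=np.radians((th-180) if al is None else al);Z=np.array([np.cos(a),np.sin(a),0]);X=np.array([0,0,-1.]);Y=np.cross(Z,X)
    rv=R.from_matrix(M.T@np.c_[X,Y,Z]).as_rotvec()/np.radians(30)
    return sh,rv
def hook_from_tool(s,d=.0155):
    # contact flush assumption: perpendicular distance of axis from contact line
    M=q2R(s["tcp_rot"]);Z=M[:2,2];a=np.degrees(np.arctan2(Z[1],Z[0]))
    v=s["ee_pos"][:2]-post; return a,v@Z,v
E
python3 - <<'E'
from arc import *
s=monitor.sense(); print(s["ee_pos"],s["wrist_force"],hook_from_tool(s))
for th,d in [(210.7,.017),(208,.0155),(200,.0155),(192,.0155),(184,.0155),(180,.0155)]: print(th,*row(s,th,d,.152))
cv2.imwrite("pics/d.png",snapshot("wrist")[:,:,::-1])
E
```

```text
[0.568  0.077  0.1548] [-0.4195 -0.7721 -0.0523] (np.float64(31.67702164529676), np.float64(-0.05548595000043482), array([-0.03 , -0.057]))
210.7 [0.0189 0.1114 0.0013] [0.0326 0.0051 0.0011]
208 [ 0.0189  0.1389 -0.0027] [0.1226 0.0051 0.001 ]
200 [ 0.0188  0.1915 -0.0101] [0.3892 0.0052 0.0006]
192 [ 0.0188  0.2446 -0.0102] [0.6559 0.0052 0.0003]
184 [ 0.0188  0.2973 -0.0029] [ 0.9226  0.0053 -0.0001]
180 [0.0188 0.3231 0.0036] [ 1.0559  0.0053 -0.0003]
```

View pics/d.png

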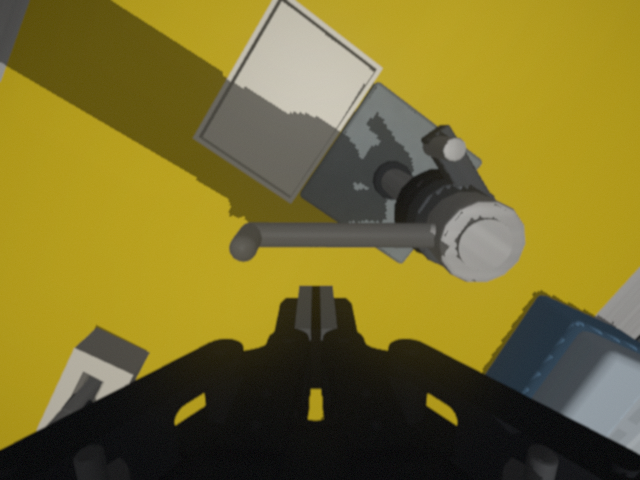

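play_rows --commands '[0.02, 0.06, 0, 0.03, 0, 0, 0, 0.02, 0.11, 0, 0.03, 0, 0, 0, 0.02, 0.14, 0, 0.12, 0, 0, 0, 0.02, 0.165, -0.006, 0.25, 0, 0, 0, 0.02, 0.19, -0.01, 0.39, 0, 0, 0, 0.02, 0.218, -0.01, 0.52, 0, 0, 0, 0.02, 0.245, -0.01, 0.655, 0, 0, 0, 0.02, 0.27, -0.007, 0.79, 0, 0, 0, 0.02, 0.297, -0.003, 0.92, 0, 0, 0, 0.02, 0.297, -0.003, 0.92, 0, 0, 0]'

```text
time: 5.25
ee_pos: [0.5431, 0.1129, 0.1508]
tcp_rot: [0.707, -0.025, 0.706, 0.025]
wrist_force: [1.0, -2.6, 1.8]
width: 0.0004
```

```bash
python3 - <<'E'
from arc import *
s=monitor.sense(); print(s["ee_pos"],s["wrist_force"],s["moment"],hook_from_tool(s))
for th in (180,176,172,168,165,163,162,161,160): print(th,*row(s,th,.0155,.152))
cv2.imwrite("pics/e.png",snapshot("wrist")[:,:,::-1])
E
```

```text
[0.5431 0.1129 0.1508] [ 0.9531 -2.6334  1.7926] [-0.6501  0.0043  0.0059] (np.float64(4.053818417847136), np.float64(-0.05621101120187244), array([-0.0549, -0.0211]))
180 [-0.0083  0.0372  0.0017] [0.1351 0.0011 0.0024]
176 [-0.0083  0.0634 -0.0028] [0.2685 0.0012 0.0024]
172 [-0.0084  0.0898 -0.0054] [0.4018 0.0012 0.0023]
168 [-0.0084  0.1164 -0.0062] [0.5351 0.0013 0.0023]
165 [-0.0084  0.1363 -0.0056] [0.6351 0.0014 0.0023]
163 [-0.0084  0.1496 -0.0046] [0.7018 0.0014 0.0022]
162 [-0.0085  0.1562 -0.0039] [0.7351 0.0014 0.0022]
161 [-0.0085  0.1628 -0.0031] [0.7685 0.0015 0.0022]
160 [-0.0085  0.1694 -0.0022] [0.8018 0.0015 0.0022]
```

View pics/e.png

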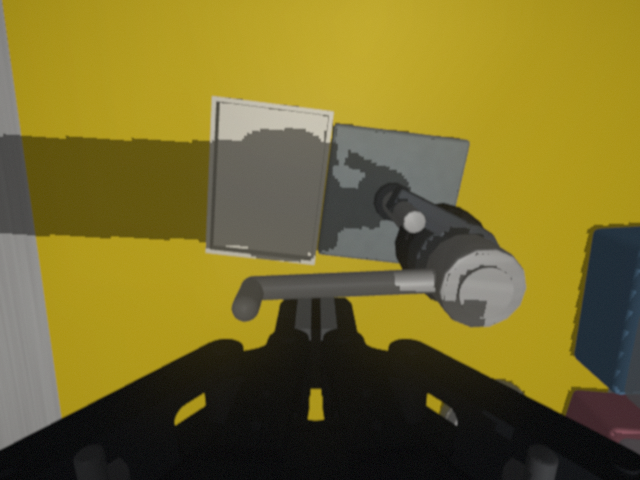

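play_rows --commands '[-0.008, 0.037, 0, 0.135, 0, 0, 0, -0.008, 0.063, -0.002, 0.27, 0, 0, 0, -0.008, 0.09, -0.005, 0.4, 0, 0, 0, -0.008, 0.116, -0.006, 0.535, 0, 0, 0, -0.008, 0.136, -0.006, 0.635, 0, 0, 0, -0.008, 0.136, -0.006, 0.635, 0, 0, 0]'

```text
time: 6.05
ee_pos: [0.5393, 0.1338, 0.1509]
tcp_rot: [0.7, 0.092, 0.702, -0.092]
wrist_force: [-2.1, -3.1, 1.1]
width: -0.0
```

```bash
python3 - <<'E'
from arc import *
s=monitor.sense(); print(s["ee_pos"],s["wrist_force"],s["moment"],hook_from_tool(s))
for th in (165,161,159,156,153): print(th,*row(s,th,.0155,.152,al=-23))
cv2.imwrite("pics/f.png",snapshot("wrist")[:,:,::-1])
a=snapshot("top")[160:280,230:350,::-1];cv2.imwrite("pics/f2.png",cv2.resize(a,None,fx=4.5,fy=4.5,interpolation=2))
E
```

```text
[0.5393 0.1338 0.1509] [-2.1301 -3.1446  1.0653] [-0.5451  0.4548  0.0088] (np.float64(-14.947985802379113), np.float64(-0.05663362063236706), array([-0.0587, -0.0002]))
165 [-0.0072 -0.0009  0.0108] [ 0.2684 -0.0051  0.0032]
161 [-0.0072  0.025   0.0045] [ 0.2684 -0.0051  0.0032]
159 [-0.0072  0.038   0.002 ] [ 0.2684 -0.0051  0.0032]
156 [-0.0072  0.0578 -0.0008] [ 0.2684 -0.0051  0.0032]
153 [-0.0073  0.0776 -0.0026] [ 0.2684 -0.0051  0.0032]
```

View pics/f.png

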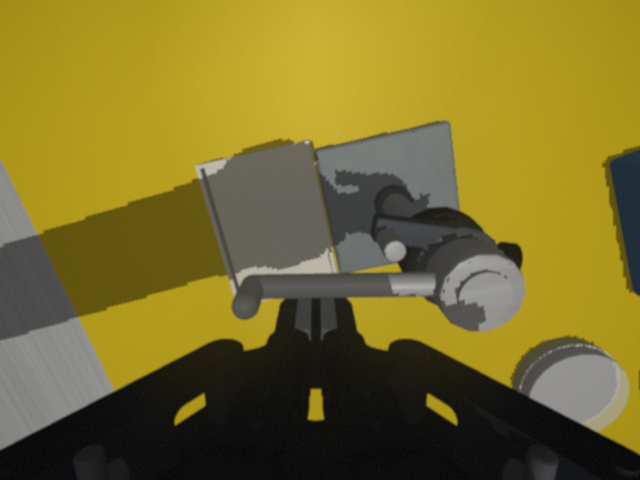

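View pics/f2.png

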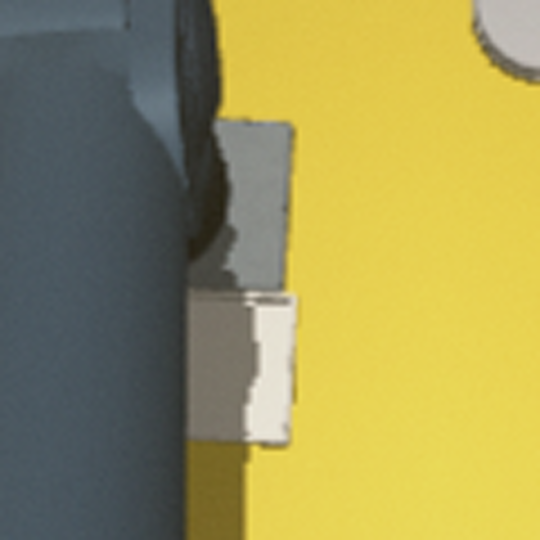

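play_rows --commands '[-0.007, 0.012, 0.003, 0.07, 0, 0, 0, -0.007, 0.025, 0.003, 0.135, 0, 0, 0, -0.007, 0.025, 0.003, 0.135, 0, 0, 0]'

```text
time: 6.52
ee_pos: [0.5414, 0.1378, 0.152]
tcp_rot: [0.697, 0.117, 0.698, -0.117]
wrist_force: [-3.4, -1.4, -1.2]
width: -0.0003
```

```bash
cat > f.py <<'E'
from arc import *
s=monitor.sense(); M=q2R(s["tcp_rot"]); print("t",s["time"],s["ee_pos"],"Ftool",M.T@s["wrist_force"],"Mtool",M.T@s["moment"],"a",hook_from_tool(s)[0], "perp", (s["ee_pos"][:2]-post)@M[:2,1]*1e3)
E
python3 f.py; python3 - <<'E'
from arc import *
s=monitor.sense();im=snapshot("wrist")
for q in ["hook_tip","saddle"]:
    for r in nets.place_of(q,"wrist")[:2]:
        w=toworld("wrist",r["xyz"],s); d=w[:2]-post; print(q,round(r["conf"],2),w,np.degrees(np.arctan2(d[1],d[0])))
a=im[210:340,210:550,::-1];cv2.imwrite("pics/g.png",cv2.resize(a,None,fx=2.3,fy=2.3,interpolation=2))
E
```

```text
t 6.525 [0.5414 0.1378 0.152 ] Ftool [ 1.2124 -2.3927 -2.7486] Mtool [-0.0874  0.5723 -0.7692] a -19.0794375587809 perp -14.864269872235777
hook_tip 0.79 [0.5199 0.161  0.1843] 160.92913011540332
saddle 0.64 [0.552  0.1529 0.17  ] 157.6549993826708
```

View pics/g.png

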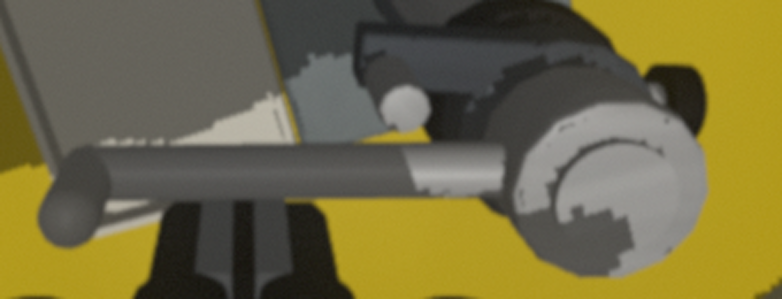

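play_rows --commands '[0, 0.007, 0, 0.033, 0, 0, 0, 0, 0.013, 0, 0.066, 0, 0, 0, 0, 0.013, 0, 0.066, 0, 0, 0]'

```text
time: 7.05
ee_pos: [0.5427, 0.1396, 0.1525]
tcp_rot: [0.695, 0.129, 0.695, -0.129]
wrist_force: [-3.8, -1.9, -1.1]
width: -0.0001
```

```bash
python3 f.py
```

```text
t 7.05 [0.5427 0.1396 0.1525] Ftool [ 1.0968 -3.1387 -2.8815] Mtool [-0.0477  0.5857 -0.7614] a -21.075866179396925 perp -14.66086979290183
```

play_rows --commands '[0, 0.007, 0, 0.033, 0, 0, 0, 0, 0.007, 0, 0.033, 0, 0, 0]'

```text
time: 7.3
ee_pos: [0.5431, 0.1406, 0.1525]
tcp_rot: [0.694, 0.135, 0.694, -0.135]
wrist_force: [-3.2, -2.4, -1.0]
width: 0.0002
```

```bash
python3 f.py
```

```text
t 7.3 [0.5431 0.1406 0.1525] Ftool [ 0.9954 -3.3931 -2.0987] Mtool [-0.034   0.6443 -0.8085] a -22.07367852284928 perp -14.542398259590007
```

play_rows --commands '[0, 0.007, 0, 0.033, 0, 0, 0, 0, 0.007, 0, 0.033, 0, 0, 0]'

```text
time: 7.55
ee_pos: [0.5433, 0.1412, 0.1525]
tcp_rot: [0.693, 0.141, 0.693, -0.142]
wrist_force: [-4.9, -3.9, 0.2]
width: -0.0003
```

```bash
python3 f.py
```

```text
t 7.55 [0.5433 0.1412 0.1525] Ftool [-0.1831 -5.5432 -3.0011] Mtool [ 0.0089  0.6678 -0.8903] a -23.081633733162423 perp -14.836700424369328
```

play_rows --commands '[0, 0.007, 0, 0.033, 0, 0, 0, 0, 0.007, 0, 0.033, 0, 0, 0]'

```text
time: 7.8
ee_pos: [0.5432, 0.1413, 0.1524]
tcp_rot: [0.691, 0.147, 0.692, -0.148]
wrist_force: [-5.9, -4.4, 0.6]
width: 0.0003
```

```bash
python3 f.py
```

```text
t 7.8 [0.5432 0.1413 0.1524] Ftool [-0.5665 -6.4197 -3.6185] Mtool [-0.0724  0.8132 -1.2215] a -24.094318197990663 perp -15.703604920000974
```

play_rows --commands '[0, 0.007, 0, 0, 0, 0, 0, 0, 0.007, 0, 0, 0, 0, 0]'

```text
time: 8.05
ee_pos: [0.5432, 0.1414, 0.1523]
tcp_rot: [0.691, 0.147, 0.692, -0.149]
wrist_force: [-7.3, -5.4, 1.6]
width: 0.0001
```

```bash
python3 f.py
```

```text
t 8.05 [0.5432 0.1414 0.1523] Ftool [-1.5216 -7.8727 -4.4779] Mtool [-0.0937  0.9058 -1.5868] a -24.113089904306705 perp -15.588783132616816
```

play_rows --commands '[0, 0.007, 0, 0, 0, 0, 0, 0, 0.007, 0, 0, 0, 0, 0]'

```text
time: 8.3
ee_pos: [0.5434, 0.1418, 0.1523]
tcp_rot: [0.69, 0.147, 0.693, -0.149]
wrist_force: [-6.7, -5.4, 2.8]
width: 0.0003
```

```bash
python3 f.py
```

```text
t 8.3 [0.5434 0.1418 0.1523] Ftool [-2.7889 -7.6875 -3.9314] Mtool [-0.0432  0.917  -1.7005] a -24.13207819352172 perp -15.17226912914224
```

play_rows --commands '[0, 0.007, 0, 0, 0, 0, 0, 0, 0.013, 0, 0, 0, 0, 0, 0, 0.013, 0, 0, 0, 0, 0]'

```text
time: 8.68
ee_pos: [0.5437, 0.1428, 0.1522]
tcp_rot: [0.69, 0.146, 0.693, -0.15]
wrist_force: [-8.5, -6.6, 2.6]
width: -0.0001
```

```bash
python3 f.py
```

```text
t 8.675 [0.5437 0.1428 0.1522] Ftool [-2.4832 -9.5285 -5.0098] Mtool [-0.0739  0.9979 -1.9151] a -24.1619469299419 perp -14.221133308579677
```

play_rows --commands '[0, 0.006, 0, 0, 0, 0, 0, 0, 0.012, 0, 0, 0, 0, 0, 0, 0.012, 0, 0, 0, 0, 0]'

```text
time: 9.05
ee_pos: [0.544, 0.1436, 0.1521]
tcp_rot: [0.69, 0.146, 0.693, -0.15]
wrist_force: [-8.9, -7.2, 3.5]
width: 0.0001
```

```bash
python3 f.py
```

```text
t 9.05 [0.544  0.1436 0.1521] Ftool [ -3.3686 -10.2705  -5.1709] Mtool [-0.0314  1.0805 -2.2709] a -24.192593408371017 perp -13.355565512941258
```

play_rows --commands '[0, 0.006, 0, 0, 0, 0, 0, 0, 0.012, 0, 0, 0, 0, 0, 0, 0.012, 0, 0, 0, 0, 0]'

```text
time: 9.43
ee_pos: [0.5443, 0.1445, 0.152]
tcp_rot: [0.689, 0.146, 0.694, -0.151]
wrist_force: [-10.3, -9.4, 3.7]
width: 0.0001
```

```bash
python3 f.py
```

```text
t 9.425 [0.5443 0.1445 0.152 ] Ftool [ -3.5602 -12.8052  -5.5638] Mtool [-0.0216  1.1342 -2.5522] a -24.22330413701815 perp -12.484910175741911
```

play_rows --commands '[0, -0.03, 0, 0, 0, 0, 0, 0, -0.06, 0, 0, 0, 0, 0, 0, -0.15, 0, 0, 0, 0, 0, 0, -0.25, 0, 0, 0, 0, 0, -0.5, -0.3, 0, 0, 0, 0, 0, -0.9, -0.3, 0, 0, 0, 0, 0, -0.9, -0.3, 0, 0, 0, 0, 0]'

```text
time: 10.3
ee_pos: [0.5328, 0.1078, 0.2934]
tcp_rot: [0.695, 0.151, 0.688, -0.145]
wrist_force: [-0.1, 0.3, 0.3]
width: 0.0003
```

```bash
python3 f.py; python3 - <<'E'
from arc import *
s=monitor.sense();im=snapshot("wrist");cv2.imwrite("pics/h.png",im[:,:,::-1])
for q in ["hook_tip","saddle"]:
    for r in nets.place_of(q,"wrist")[:2]:
        w=toworld("wrist",r["xyz"],s); d=w[:2]-post; print(q,round(r["conf"],2),w,np.degrees(np.arctan2(d[1],d[0])))
E
```

```text
t 10.3 [0.5328 0.1078 0.2934] Ftool [-0.2608  0.2428 -0.2477] Mtool [ 0.0307  0.0136 -0.0673] a -24.138687460371955 perp -50.53937073914747
hook_tip 0.77 [0.5235 0.1698 0.1851] 154.32478066675748
hook_tip 0.51 [ 0.5972  0.136  -0.0035] 112.2906559881969
saddle 0.68 [0.5529 0.1555 0.1626] 154.51726372309946
```

View pics/h.png

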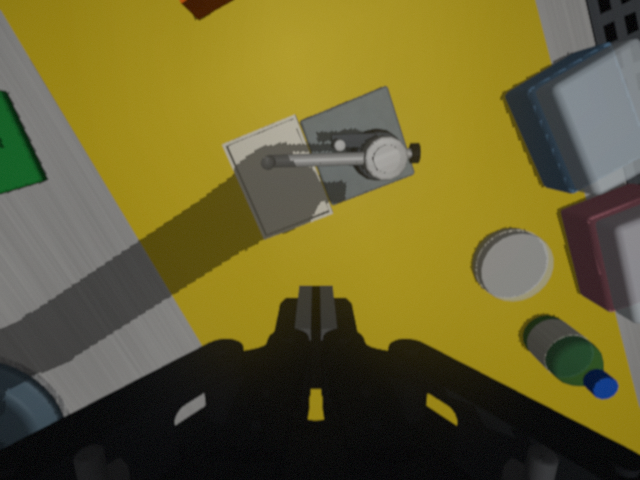

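```bash
python3 - <<'E'
from arc import *
im=cv2.imread("pics/h.png")
cv2.imwrite("pics/h2.png",cv2.resize(im[110:200,240:440],None,fx=4,fy=4,interpolation=2))
E
```

```text
(no output)
```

View pics/h2.png

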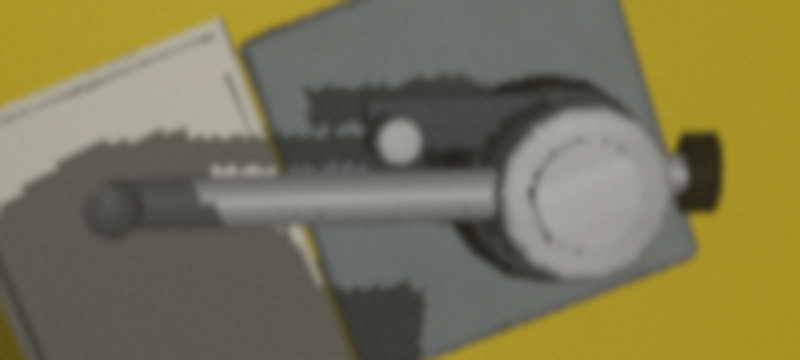

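```bash
python3 - <<'E'
from arc import *
s=monitor.sense()
f=lambda u,v,z:onplane("wrist",(240+u/4-.37,110+v/4-.37),z,s)[0]
hub=f(585,193,.175);tip=f(110,211,.185);a=f(215,204,.1695);b=f(480,194,.1695);pin=f(398,141,.17)
ang=lambda p,q:np.degrees(np.arctan2((q-p)[1],(q-p)[0]))
print(hub,tip,pin,a,b,ang(hub,tip),ang(b,a),ang(hub,pin),np.hypot(*(tip-hub)[:2]))
# decapper plan
M=q2R(s["tcp_rot"]);print(M)
print(M.T@(np.array([.483,-.146,.30])-s["ee_pos"])/.15, s["joint_pos"])
E
```

```text
[0.5918 0.136  0.175 ] [0.5206 0.1655 0.185 ] [0.5671 0.1559 0.17  ] [0.535  0.1589 0.1695] [0.5764 0.1422 0.1695] 157.51776071504437 158.1230795724127 141.16718388304602 0.07701117030198097
[[ 0.0013  0.4076  0.9132]
 [ 0.0015  0.9132 -0.4076]
 [-1.      0.0019  0.0005]]
[-0.0849 -1.672   0.411 ] [-1.0036  0.1466  0.8042  1.8285 -0.1139  1.2116 -0.5846]
```

play_rows --commands '[-0.08, -0.4, 0.1, -0.3, 0, 0, 50, -0.08, -0.85, 0.2, -0.6, 0, 0, 50, -0.08, -0.85, 0.2, -0.83, 0, 0, 50, -0.08, -0.85, 0.2, -0.83, 0, 0, 50]'

```text
time: 10.95
ee_pos: [0.5027, -0.0215, 0.2976]
tcp_rot: [0.706, -0.004, 0.708, 0.004]
wrist_force: [0.8, 0.9, 0.4]
width: 0.05
```

```bash
python3 - <<'E'
from arc import *
s=monitor.sense()
M=q2R(s["tcp_rot"]);print(s["ee_pos"],M)
print(M.T@(np.array([.483,-.146,.30])-s["ee_pos"])/.15)
E
```

```text
[ 0.5027 -0.0215  0.2976] [[-0.0032 -0.011   0.9999]
 [-0.0001  0.9999  0.011 ]
 [-1.     -0.0001 -0.0032]]
[-0.0156 -0.8288 -0.1408]
```

play_rows --commands '[0, -0.4, -0.14, 0, 0, 0, 50, 0, -0.8, -0.14, 0, 0, 0, 50, 0, -0.83, -0.14, 0, 0, 0, 50, 0, -0.83, -0.14, 0, 0, 0, 50, 0, -0.83, -0.14, 0, 0, 0, 50]'

```text
time: 11.58
ee_pos: [0.4855, -0.1424, 0.2988]
tcp_rot: [0.707, -0.007, 0.708, 0.007]
wrist_force: [0.4, 0.5, -0.7]
width: 0.0498
```

```bash
python3 - <<'E'
from arc import *
s=monitor.sense();print(s["ee_pos"],s["dq"].round(3));im=snapshot("wrist");cv2.imwrite("pics/i.png",im[:,:,::-1])
for q in ["decapper","eye_top","holder","scraper"]:
    for r in nets.place_of(q,"wrist")[:2]:
        w=toworld("wrist",r["xyz"],s); print(q,round(r["conf"],2),w,proj("wrist",w,s))
E
```

```text
[ 0.4855 -0.1424  0.2988] [-0.005 -0.006  0.003 -0.001  0.005  0.001  0.006]
decapper 0.79 [ 0.4822 -0.1407  0.009 ] [[313.2597 189.432 ]]
eye_top 0.74 [ 0.4816 -0.1376  0.1007] [[312.0333 202.1511]]
scraper 0.74 [ 0.4833 -0.2181  0.0045] [[312.9704 252.5402]]
scraper 0.55 [ 0.4846 -0.1842 -0.0043] [[314.6215 223.5862]]
```

View pics/i.png

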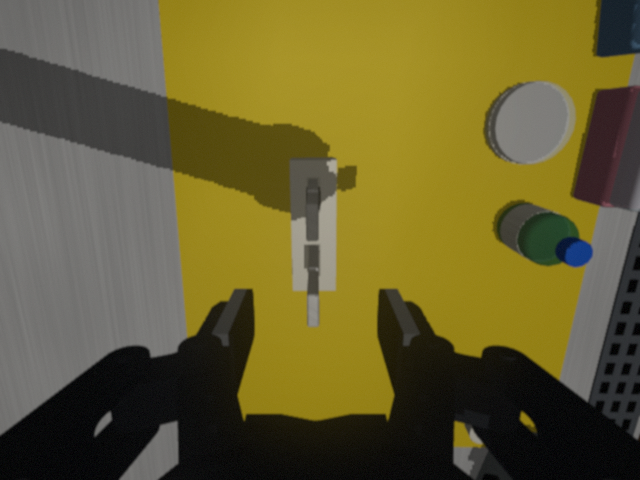

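```bash
python3 - <<'E'
from arc import *
im=cv2.imread("pics/i.png")
cv2.imwrite("pics/i2.png",cv2.convertScaleAbs(cv2.resize(im[150:340,260:370],None,fx=4,fy=4,interpolation=2),alpha=1.5))
E
```

```text
(no output)
```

View pics/i2.png

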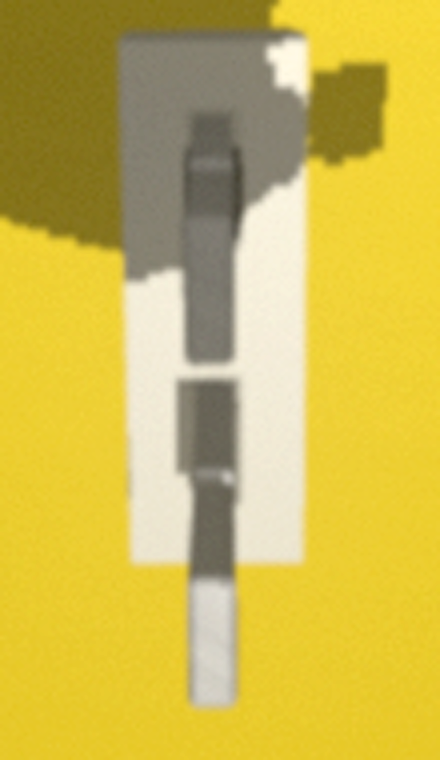

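```bash
python3 - <<'E'
from arc import *
s=monitor.sense()
f=lambda u,v,z:onplane("wrist",(260+u/4-.37,150+v/4-.37),z,s)[0]
for p in [(185,217),(236,217),(234,362),(187,362),(210,290)]: print(f(*p,.158))
for p in [(118,35),(308,35),(303,563),(131,563)]: print("h",f(*p,.033))
for p in [(190,580),(236,580),(236,706),(190,706)]: print("s",f(*p,.158))
c=f(210,290,.158);M=q2R(s["tcp_rot"]);print(M.T@(np.r_[c[:2],.12]-s["ee_pos"])/.15, np.degrees(np.arctan2(M[1,2],M[0,2])))
E
```

```text
[ 0.4773 -0.1297  0.158 ]
[ 0.487  -0.1296  0.158 ]
[ 0.4872 -0.1582  0.158 ]
[ 0.478  -0.1584  0.158 ]
[ 0.4823 -0.1439  0.158 ]
h [ 0.4565 -0.1062  0.033 ]
h [ 0.5066 -0.1053  0.033 ]
h [ 0.5102 -0.2566  0.033 ]
h [ 0.46   -0.2575  0.033 ]
s [ 0.4792 -0.2046  0.158 ]
s [ 0.4885 -0.2044  0.158 ]
s [ 0.4891 -0.233   0.158 ]
s [ 0.4795 -0.2332  0.158 ]
[ 1.1961  0.0022 -0.0198] 0.9644500424503747
```

play_rows --commands '[0.3, 0, -0.02, 0, 0, 0, 40, 0.6, 0, -0.02, 0, 0, 0, 40, 0.9, 0, -0.02, 0, 0, 0, 40, 0.9, 0, -0.02, 0, 0, 0, 40, 0.9, 0, -0.02, 0, 0, 0, 40]'

```text
time: 12.45
ee_pos: [0.4832, -0.1457, 0.166]
tcp_rot: [0.708, -0.006, 0.706, 0.005]
wrist_force: [-0.4, -0.7, -0.1]
width: 0.0397
```

```bash
python3 - <<'E'
from arc import *
s=monitor.sense();im=snapshot("wrist");cv2.imwrite("pics/j.png",im[:,:,::-1]);M=q2R(s["tcp_rot"])
print(s["ee_pos"],M.T@(np.array([.4823,-.1439,.122])-s["ee_pos"])/.15)
E
```

```text
[ 0.4832 -0.1457  0.166 ] [ 0.2931  0.0124 -0.0065]
```

View pics/j.png

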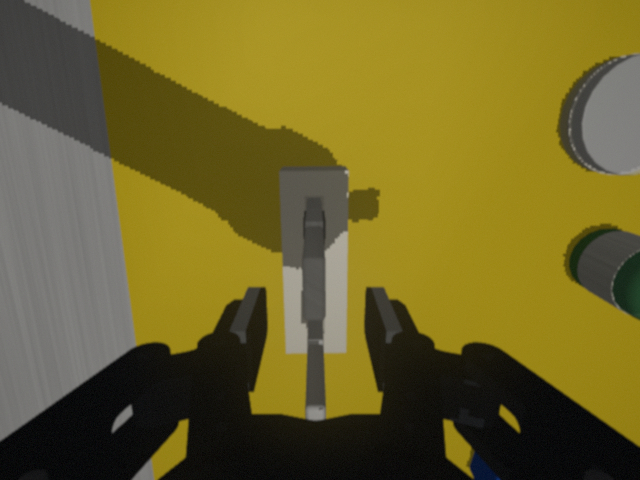

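play_rows --commands '[0.15, 0.01, -0.005, 0, 0, 0, 40, 0.29, 0.01, -0.005, 0, 0, 0, 40, 0.29, 0.01, -0.005, 0, 0, 0, 40, 0.29, 0.01, -0.005, 0, 0, 0, 30, 0.29, 0.01, -0.005, 0, 0, 0, 20, 0.29, 0.01, -0.005, 0, 0, 0, 4, 0.29, 0.01, -0.005, 0, 0, 0, 4, 0.29, 0.01, -0.005, 0, 0, 0, 4, 0.29, 0.01, -0.005, 0, 0, 0, 4]'

```text
time: 13.62
ee_pos: [0.4825, -0.1441, 0.1222]
tcp_rot: [0.708, -0.005, 0.706, 0.005]
wrist_force: [-1.0, -0.0, 6.2]
width: 0.0093
```

```bash
python3 f.py; python3 - <<'E'
from arc import *
im=snapshot("wrist");cv2.imwrite("pics/k.png",im[:,:,::-1])
a=snapshot("scene")[190:350,170:430,::-1];cv2.imwrite("pics/k2.png",cv2.resize(a,None,fx=3,fy=3,interpolation=2))
E
```

```text
t 13.625 [ 0.4825 -0.1441  0.1222] Ftool [-6.1592 -0.     -0.9608] Mtool [-0.025   0.1286  0.1549] a 0.8490378624887871 perp -276.3867720091252
```

View pics/k.png

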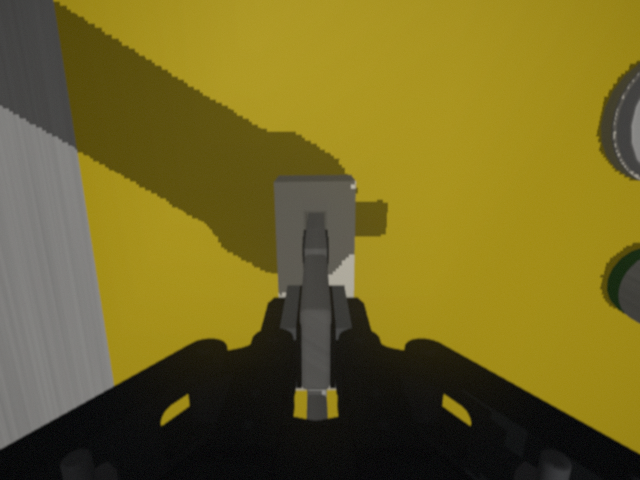

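View pics/k2.png

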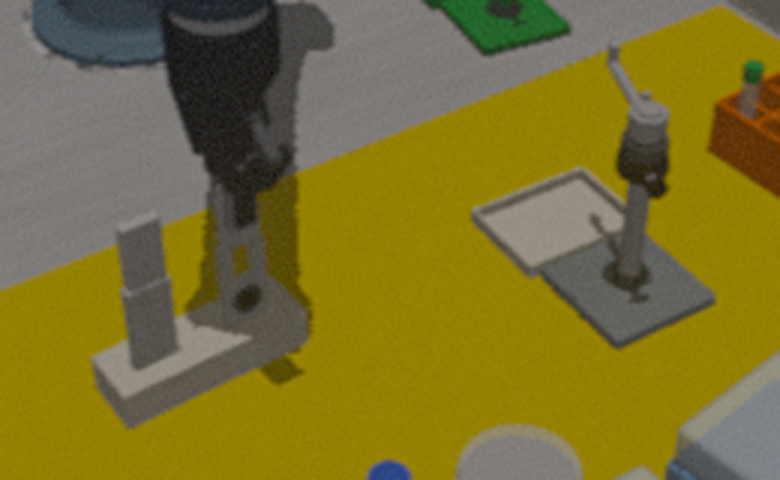

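play_rows --commands '[-0.05, 0, 0, 0, 0, 0, 4, -0.12, 0, 0, 0, 0, 0, 4, -0.2, 0, 0, 0, 0, 0, 4, -0.4, 0, 0, 0, 0, 0, 4, -0.65, 0, 0, 0, 0, 0, 4, -0.9, 0, 0, 0, 0, 0, 4, -0.9, 0, 0, 0, 0, 0, 4, -0.9, 0, 0, 0, 0, 0, 4]'

```text
time: 14.72
ee_pos: [0.4801, -0.1435, 0.2553]
tcp_rot: [0.706, -0.005, 0.708, 0.006]
wrist_force: [-0.5, -0.6, -1.5]
width: 0.0092
```

```bash
python3 f.py; python3 - <<'E'
from arc import *
s=monitor.sense();im=snapshot("wrist");cv2.imwrite("pics/l.png",im[:,:,::-1])
for q in ["decapper","eye_top"]:
    for r in nets.place_of(q,"wrist")[:2]:
        w=toworld("wrist",r["xyz"],s); print(q,round(r["conf"],2),w,w-s["ee_pos"])
a=snapshot("scene")[140:350,170:430,::-1];cv2.imwrite("pics/l2.png",cv2.resize(a,None,fx=2.8,fy=2.8,interpolation=2))
for q in ["decapper","eye_top"]:
    for r in nets.place_of(q,"scene")[:2]:
        w=toworld("scene",r["xyz"],s); print(q,round(r["conf"],2),w,w-s["ee_pos"])
E
```

```text
t 14.725 [ 0.4801 -0.1435  0.2553] Ftool [ 1.4563 -0.5582 -0.5255] Mtool [0.01   0.0349 0.0533] a 0.8557687889655314 perp -275.72095440153925
decapper 0.7 [ 0.4784 -0.1399  0.1391] [-0.0017  0.0036 -0.1162]
decapper 0.82 [ 0.4788 -0.1425  0.1404] [-0.0012  0.0011 -0.1149]
eye_top 0.92 [ 0.4816 -0.1459  0.2321] [ 0.0015 -0.0024 -0.0232]
```

View pics/l.png

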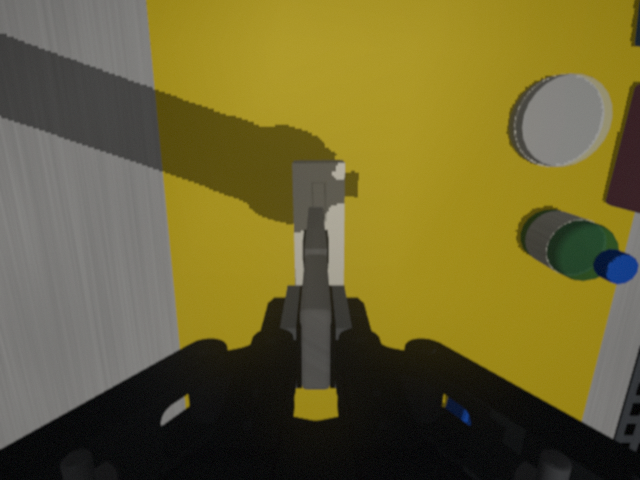

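View pics/l2.png

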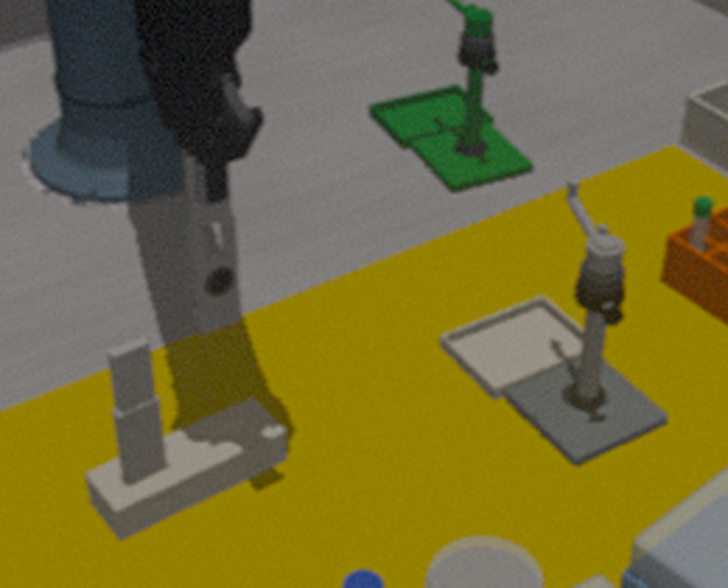

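play_rows --commands '[0, 0.35, 0, 0, 0, 0, 4, 0, 0.7, 0, 0, 0, 0, 4, 0, 1, 0, 0, 0, 0, 4, 0, 1, 0, 0, 0, 0, 4]'

```text
time: 15.52
ee_pos: [0.4786, 0.0111, 0.2555]
tcp_rot: [0.707, -0.008, 0.707, 0.009]
wrist_force: [0.0, -0.9, -1.6]
width: 0.0095
```

play_rows --commands '[0, 0.4, 0, 0.25, 0, 0, 4, 0, 0.7, 0, 0.5, 0, 0, 4, 0, 0.9, 0, 0.8, 0, 0, 4, 0, 0.9, 0, 0.8, 0, 0, 4, 0, 0.9, 0, 0.8, 0, 0, 4]'

```text
time: 16.15
ee_pos: [0.4772, 0.1391, 0.2556]
tcp_rot: [0.693, 0.142, 0.693, -0.143]
wrist_force: [-0.5, -0.8, -1.6]
width: 0.0094
```

```bash
python3 - <<'E'
from arc import *
s=monitor.sense();M=q2R(s["tcp_rot"]);print(s["ee_pos"],hook_from_tool(s)[0])
u=np.array([np.cos(np.radians(157)),np.sin(np.radians(157))])
print(M.T@(np.r_[post+.12*u,.23]-s["ee_pos"])/.15)
E
```

```text
[0.4772 0.1391 0.2556] -23.20118048757386
[ 0.1704  0.2833 -0.0466]
```

play_rows --commands '[0, 0.14, -0.05, 0, 0, 0, 4, 0, 0.28, -0.05, 0, 0, 0, 4, 0, 0.28, -0.05, 0, 0, 0, 4, 0, 0.28, -0.05, 0, 0, 0, 4, 0, 0.28, -0.05, 0, 0, 0, 4]'

```text
time: 16.77
ee_pos: [0.4865, 0.1815, 0.2559]
tcp_rot: [0.692, 0.142, 0.693, -0.142]
wrist_force: [-0.2, 0.3, -1.4]
width: 0.0094
```

```bash
python3 - <<'E'
from arc import *
s=monitor.sense();im=snapshot("wrist");s2=monitor.sense();print(s["ee_pos"],s2["ee_pos"],s["dq"].round(3),hook_from_tool(s)[0]);cv2.imwrite("pics/m.png",im[:,:,::-1])
for q in ["hook_tip","saddle"]:
    for r in nets.place_of(q,"wrist")[:2]:
        w=toworld("wrist",r["xyz"],s); d=w[:2]-post; print(q,round(r["conf"],2),w,np.degrees(np.arctan2(d[1],d[0])))
a=snapshot("scene")[110:320,270:500,::-1];cv2.imwrite("pics/m2.png",cv2.resize(a,None,fx=2.8,fy=2.8,interpolation=2))
E
```

```text
[0.4865 0.1815 0.2559] [0.4865 0.1817 0.256 ] [-0.002 -0.001 -0.001 -0.    -0.002 -0.002 -0.001] -23.241494705730464
hook_tip 0.81 [0.5212 0.1676 0.1844] 156.3978995086996
saddle 0.62 [0.5522 0.1572 0.1651] 153.11848169999854
```

View pics/m.png

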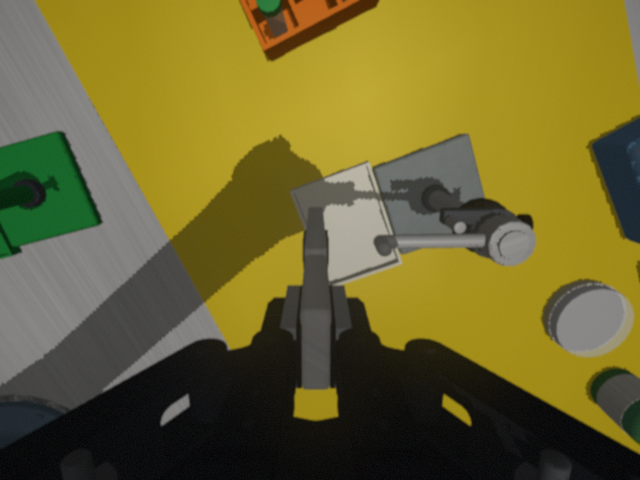

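View pics/m2.png

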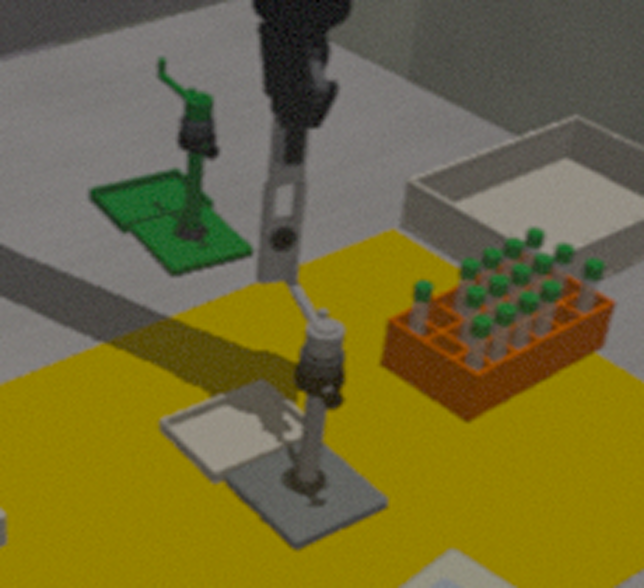

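```bash
python3 - <<'E'
from arc import *
im=cv2.imread("pics/m.png")
cv2.imwrite("pics/m3.png",cv2.resize(im[200:290,360:550],None,fx=4.2,fy=4.2,interpolation=2))
E
```

```text
(no output)
```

View pics/m3.png

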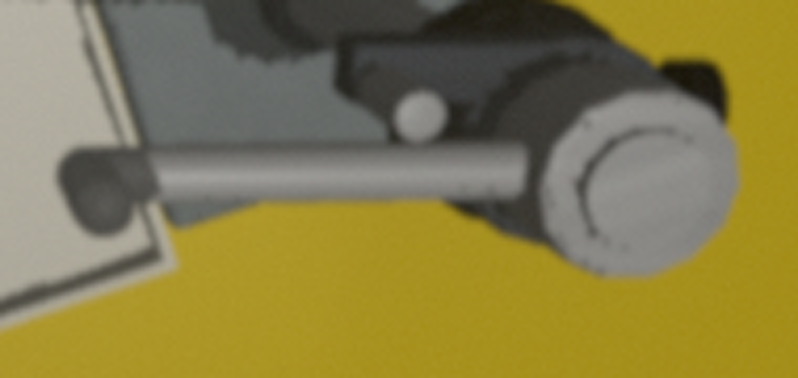

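```bash
python3 - <<'E'
from arc import *
s=monitor.sense();M=q2R(s["tcp_rot"])
f=lambda u,v,z:onplane("wrist",(360+u/4.2-.37,200+v/4.2-.37),z,s)[0]
P=dict(hub=f(640,183,.175),tip=f(103,203,.185),a=f(160,174,.166),b=f(520,169,.166),pin=f(420,116,.17))
ang=lambda p,q:np.degrees(np.arctan2((q-p)[1],(q-p)[0]))
for k,v in P.items(): print(k,v,"tool",(M.T@(v-s["ee_pos"]))*1e3)
print(ang(P["hub"],P["tip"]),ang(P["b"],P["a"]),ang(P["hub"],P["pin"]),np.hypot(*(P["tip"]-P["hub"])[:2]))
E
```

```text
hub [0.598  0.1367 0.175 ] tool [ 81.0534   1.9553 120.3123]
tip [0.5242 0.1684 0.185 ] tool [71.0734  2.044  40.0695]
a [0.5347 0.1622 0.166 ] tool [90.07    0.5497 52.1158]
b [0.5852 0.1415 0.166 ] tool [ 90.0566   1.3875 106.6711]
pin [0.5727 0.1571 0.17  ] tool [86.0637 10.7337 89.0377]
156.748440941209 157.68948235324766 141.1291439334907 0.08024040501430918
```

play_rows --commands '[0.15, 0.007, 0, 0, 0, 0, 4, 0.3, 0.007, 0, 0, 0, 0, 4, 0.3, 0.007, 0, 0, 0, 0, 4, 0.3, 0.007, 0, 0, 0, 0, 4, 0.3, 0.007, 0, 0, 0, 0, 4]'

```text
time: 17.6
ee_pos: [0.488, 0.184, 0.2122]
tcp_rot: [0.693, 0.142, 0.692, -0.141]
wrist_force: [-0.0, 0.3, -0.9]
width: 0.0096
```

```bash
python3 f.py; python3 - <<'E'
from arc import *
s=monitor.sense()
im=snapshot("wrist");cv2.imwrite("pics/n.png",im[:,:,::-1])
for q in ["hook_tip","saddle","eye_top"]:
    for r in nets.place_of(q,"wrist")[:1]:
        w=toworld("wrist",r["xyz"],s); print(q,round(r["conf"],2),w)
a=snapshot("scene");cv2.imwrite("pics/n2.png",cv2.resize(a[170:290,310:430,::-1],None,fx=5,fy=5,interpolation=2))
for q in ["hook_tip","saddle","eye_top","decapper"]:
    for r in nets.place_of(q,"scene")[:2]:
        w=toworld("scene",r["xyz"],s); print(q,round(r["conf"],2),w,w-s["ee_pos"])
E
```

```text
t 17.6 [0.488  0.184  0.2122] Ftool [ 0.882   0.2626 -0.1225] Mtool [ 0.0193 -0.025  -0.0031] a -23.14862509658981 perp 2.728930360292849
hook_tip 0.64 [0.5224 0.1667 0.1822]
saddle 0.64 [0.5518 0.157  0.1634]
eye_top 0.71 [0.4885 0.1892 0.1899]
hook_tip 0.65 [0.5261 0.1659 0.1885] [ 0.0381 -0.0181 -0.0237]
hook_tip 0.6 [0.1435 0.3116 0.1869] [-0.3444  0.1276 -0.0253]
saddle 0.58 [0.5544 0.1546 0.1691] [ 0.0664 -0.0294 -0.0431]
saddle 0.5 [0.1734 0.3114 0.1667] [-0.3146  0.1274 -0.0455]
eye_top 0.86 [0.4902 0.1842 0.1896] [ 0.0022  0.0002 -0.0226]
decapper 0.67 [ 0.7306 -0.1814 -0.0049] [ 0.2426 -0.3654 -0.2171]
decapper 0.59 [0.4881 0.1866 0.0968] [ 0.0001  0.0026 -0.1154]
```

View pics/n.png

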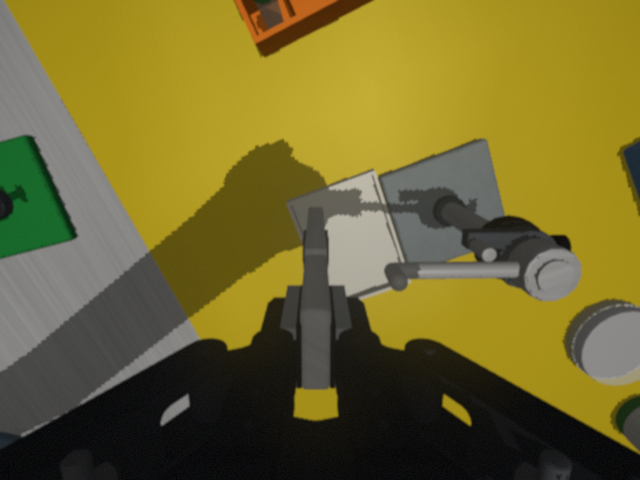

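View pics/n2.png

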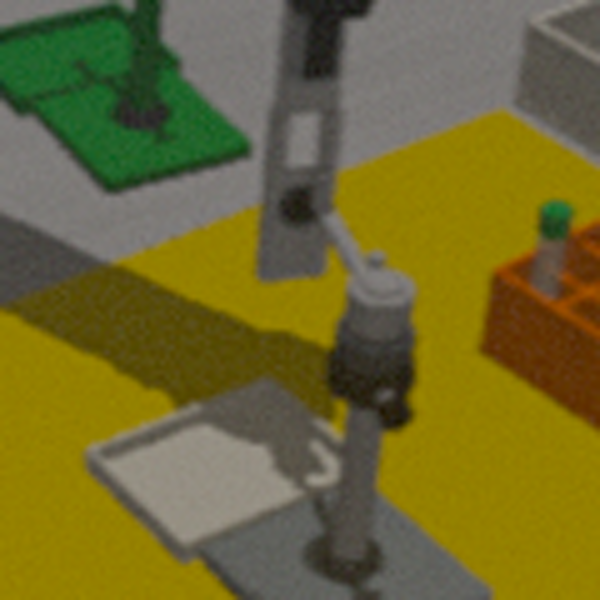

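play_rows --commands '[0, -0.011, 0, 0, 0, 0, 4, 0, -0.011, 0.05, 0, 0, 0, 4, 0, -0.011, 0.1, 0, 0, 0, 4, 0, -0.011, 0.15, 0, 0, 0, 4, 0, -0.011, 0.15, 0, 0, 0, 4, 0, -0.011, 0.15, 0, 0, 0, 4]'

```text
time: 18.8
ee_pos: [0.507, 0.1733, 0.2109]
tcp_rot: [0.693, 0.142, 0.693, -0.142]
wrist_force: [-0.0, -0.6, -2.4]
width: 0.0096
```

```bash
python3 f.py; python3 - <<'E'
from arc import *
s=monitor.sense()
a=snapshot("wrist");cv2.imwrite("pics/o.png",cv2.resize(a[200:400,270:590,::-1],None,fx=2.5,fy=2.5,interpolation=2))
a=snapshot("scene");cv2.imwrite("pics/o2.png",cv2.resize(a[170:290,310:430,::-1],None,fx=5,fy=5,interpolation=2))
E
```

```text
t 18.8 [0.507  0.1733 0.2109] Ftool [ 2.3833 -0.5234  0.1892] Mtool [-0.0308  0.0078  0.0465] a -23.15483219133238 perp 0.3359639151251261
```

View pics/o.png

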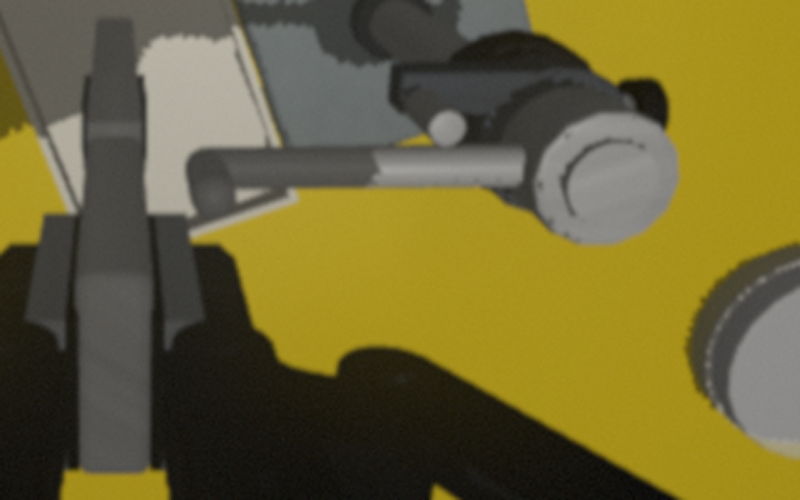

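View pics/o2.png

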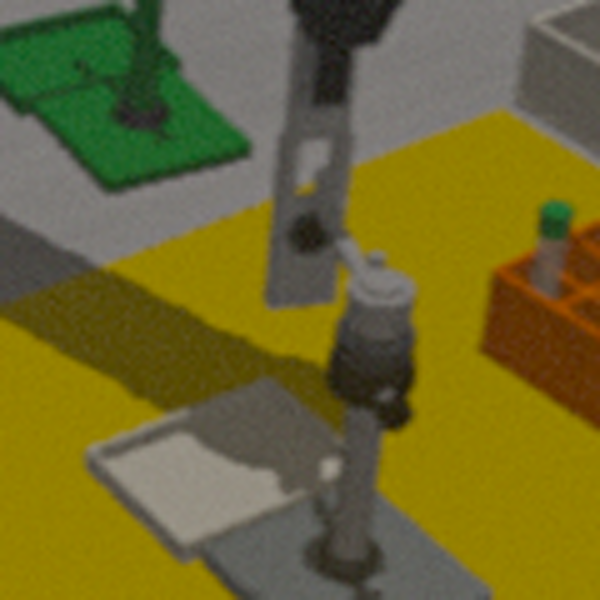

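```bash
python3 - <<'E'
from arc import *
s=monitor.sense();M=q2R(s["tcp_rot"])
f=lambda u,v,z:onplane("wrist",(270+u/2.5-.3,200+v/2.5-.3),z,s)[0]
for k,v in dict(hub=f(607,178,.175),tip=f(212,203,.185),a=f(230,168,.1655),b=f(500,166,.1655)).items(): print(k,v,(M.T@(v-s["ee_pos"]))*1e3)
# predicted handle +y edge pixel positions, eye_top +y edge etc, in crop
T=lambda p:(proj("wrist",s["ee_pos"]+M@np.array(p),s)[0]-[270,200])*2.5
for p in [(-.036,.015,0),(.02,.015,0),(.02,.017,0),(.054,.017,0),(.115,.017,0)]: print(p,T(p))
# scene projection of eye centre and tip/bar line
for p in [(.0215,0,0),(.0555,0,0),(.0215,.009,0),(.0215,-.009,0),(.115,0,0)]: print(p,(proj("scene",s["ee_pos"]+M@np.array(p))[0]-[310,170])*5)
for p in [(.598,.134,.175),(.598-.08*.9205,.134+.08*.3907,.185),(.598-.08*.9205,.134+.08*.3907,.165)]: print(p,(proj("scene",p)[0]-[310,170])*5)
E
```

```text
hub [0.5976 0.1363 0.175 ] [35.852   1.4055 98.1199]
tip [0.5236 0.1665 0.185 ] [25.8847  0.1582 18.1795]
a [0.5288 0.164  0.1655] [45.3825 -0.121  23.9084]
b [0.581  0.1422 0.1655] [45.3593  0.3748 80.5531]
(-0.036, 0.015, 0) [117.2504 286.4922]
(0.02, 0.015, 0) [115.8628 138.3693]
(0.02, 0.017, 0) [115.8813 127.8039]
(0.054, 0.017, 0) [115.3926  77.6568]
(0.115, 0.017, 0) [114.8219  19.0924]
(0.0215, 0, 0) [313.2205 134.0164]
(0.0555, 0, 0) [306.9469 195.5894]
(0.0215, 0.009, 0) [331.7527 132.1386]
(0.0215, -0.009, 0) [294.6339 135.8997]
(0.115, 0, 0) [296.4704 298.4118]
(0.598, 0.134, 0.175) [378.8002 280.6319]
(0.5243599999999999, 0.16525600000000001, 0.185) [323.8211 164.2429]
(0.5243599999999999, 0.16525600000000001, 0.165) [319.9672 200.8233]
```

play_rows --commands '[0, 0.002, 0.04, 0, 0, 0, 4, 0, 0.002, 0.08, 0, 0, 0, 4, 0, 0.002, 0.12, 0, 0, 0, 4, 0, 0.002, 0.16, 0, 0, 0, 4, 0, 0.002, 0.2, 0, 0, 0, 4, 0, 0.002, 0.2, 0, 0, 0, 4]'

```text
time: 19.65
ee_pos: [0.5354, 0.1613, 0.2111]
tcp_rot: [0.693, 0.142, 0.693, -0.142]
wrist_force: [-0.7, 0.4, -2.4]
width: 0.0092
```

```bash
python3 f.py; python3 - <<'E'
from arc import *
a=snapshot("wrist");cv2.imwrite("pics/p.png",cv2.resize(a[200:400,270:590,::-1],None,fx=2.5,fy=2.5,interpolation=2))
a=snapshot("scene");cv2.imwrite("pics/p2.png",cv2.resize(a[170:290,310:430,::-1],None,fx=5,fy=5,interpolation=2))
E
```

```text
t 19.65 [0.5354 0.1613 0.2111] Ftool [ 2.3899  0.0531 -0.8028] Mtool [-0.005  -0.0027 -0.035 ] a -23.197237680633013 perp 0.4246259400343375
```

View pics/p.png

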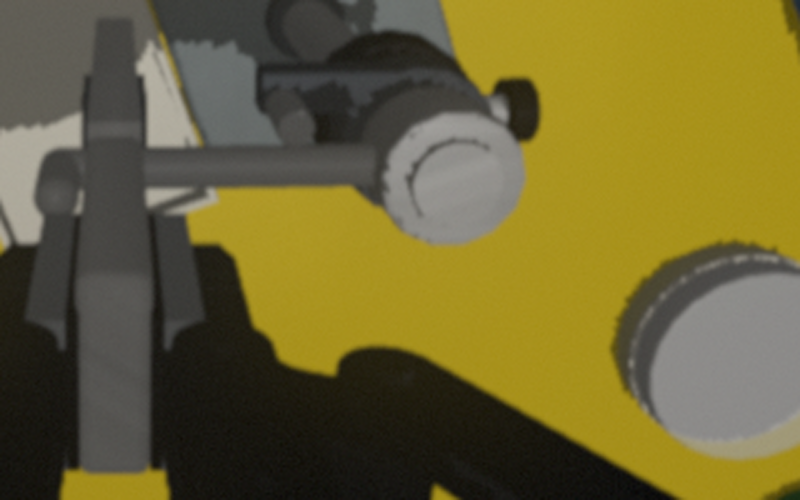

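View pics/p2.png

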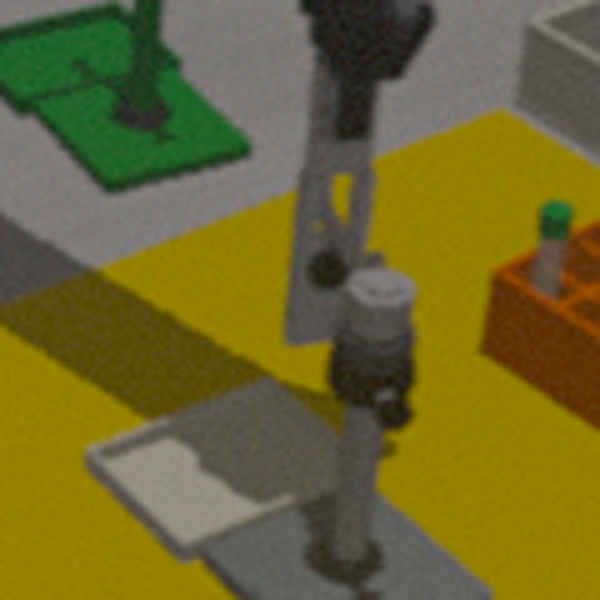

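play_rows --commands '[0, 0, 0.04, 0, 0, 0, 4, 0, 0, 0.08, 0, 0, 0, 4, 0, 0, 0.12, 0, 0, 0, 4, 0, 0, 0.12, 0, 0, 0, 4, 0.04, 0, 0.12, 0, 0, 0, 4, 0.08, 0, 0.12, 0, 0, 0, 4, 0.11, 0, 0.12, 0, 0, 0, 4, 0.11, 0, 0.12, 0, 0, 0, 4, 0.11, 0, 0.12, 0, 0, 0, 4]'

```text
time: 20.88
ee_pos: [0.5514, 0.1548, 0.1946]
tcp_rot: [0.693, 0.142, 0.693, -0.142]
wrist_force: [-0.0, 0.2, -0.5]
width: 0.0095
```

```bash
python3 f.py; python3 - <<'E'
from arc import *
a=snapshot("wrist");cv2.imwrite("pics/q.png",cv2.resize(a[200:400,270:590,::-1],None,fx=2.5,fy=2.5,interpolation=2))
a=snapshot("scene");cv2.imwrite("pics/q2.png",cv2.resize(a[170:290,310:430,::-1],None,fx=5,fy=5,interpolation=2))
E
```

```text
t 20.875 [0.5514 0.1548 0.1946] Ftool [ 0.5175  0.1774 -0.097 ] Mtool [0.0051 0.0268 0.011 ] a -23.139160571257325 perp 0.7994849577563994
```

View pics/q.png

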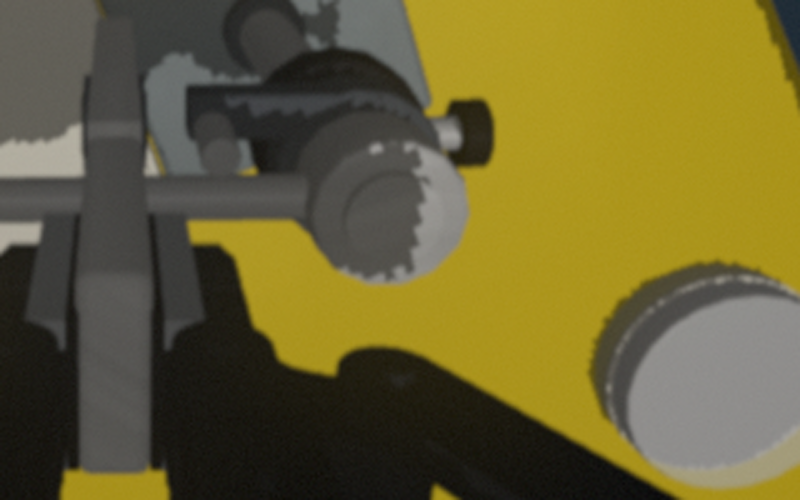

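View pics/q2.png

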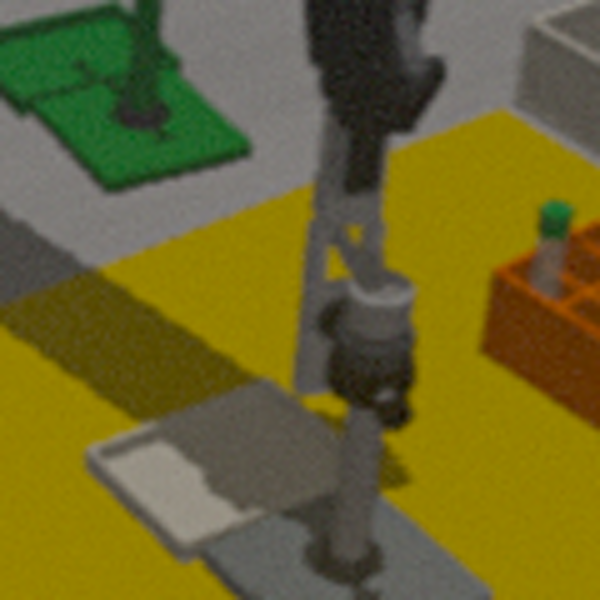

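play_rows --commands '[0.007, 0, 0, 0, 0, 0, 4, 0.014, 0, 0, 0, 0, 0, 4, 0.02, 0, 0, 0, 0, 0, 4, 0.02, 0, 0, 0, 0, 0, 4]'

```text
time: 21.48
ee_pos: [0.5512, 0.1547, 0.1914]
tcp_rot: [0.693, 0.142, 0.693, -0.142]
wrist_force: [0.0, -0.2, -0.6]
width: 0.0093
```

play_rows --commands '[0.004, 0, 0, 0, 0, 0, 4, 0.004, 0, 0, 0, 0, 0, 4]'

```text
time: 21.72
ee_pos: [0.5513, 0.1547, 0.1909]
tcp_rot: [0.693, 0.142, 0.693, -0.142]
wrist_force: [-0.6, 0.3, -1.2]
width: 0.0092
```

play_rows --commands '[0.004, 0, 0, 0, 0, 0, 4, 0.004, 0, 0, 0, 0, 0, 4]'

```text
time: 21.98
ee_pos: [0.5513, 0.1547, 0.1903]
tcp_rot: [0.693, 0.142, 0.693, -0.142]
wrist_force: [-0.5, -0.2, -1.1]
width: 0.0093
```

play_rows --commands '[0.004, 0, 0, 0, 0, 0, 4, 0.004, 0, 0, 0, 0, 0, 4]'

```text
time: 22.22
ee_pos: [0.5514, 0.1547, 0.1897]
tcp_rot: [0.693, 0.142, 0.693, -0.142]
wrist_force: [0.2, 0.5, -1.1]
width: 0.0091
```

play_rows --commands '[0.004, 0, 0, 0, 0, 0, 4, 0.004, 0, 0, 0, 0, 0, 4]'

```text
time: 22.48
ee_pos: [0.5514, 0.1547, 0.1894]
tcp_rot: [0.693, 0.142, 0.693, -0.142]
wrist_force: [-0.0, -0.6, 0.2]
width: 0.0092
```

```bash
python3 f.py
```

```text
t 22.475 [0.5514 0.1547 0.1894] Ftool [-0.2155 -0.5351  0.1771] Mtool [-0.024   0.1932 -0.0807] a -23.143788180574962 perp 0.7680479062909142
```

play_rows --commands '[0.002, 0, 0, 0, 0, 0, 4, 0.002, 0, 0, 0, 0, 0, 11, 0.002, 0, 0, 0, 0, 0, 13, 0.002, 0, 0, 0, 0, 0, 16, 0.002, 0, 0, 0, 0, 0, 22, 0.002, 0, 0, 0, 0, 0, 30, 0.002, 0, 0, 0, 0, 0, 30, 0.002, 0, 0, 0, 0, 0, 30]'

```text
time: 23.48
ee_pos: [0.5514, 0.1548, 0.1888]
tcp_rot: [0.693, 0.142, 0.693, -0.142]
wrist_force: [-0.6, -0.2, 0.5]
width: 0.03
```

```bash
python3 f.py; python3 - <<'E'
from arc import *
a=snapshot("wrist");cv2.imwrite("pics/r.png",cv2.resize(a[200:400,270:590,::-1],None,fx=2.5,fy=2.5,interpolation=2))
a=snapshot("scene");cv2.imwrite("pics/r2.png",cv2.resize(a[170:290,310:430,::-1],None,fx=5,fy=5,interpolation=2))
E
```

```text
t 23.475 [0.5514 0.1548 0.1888] Ftool [-0.5318 -0.4376 -0.5082] Mtool [-0.0204  0.01   -0.0755] a -23.14327847824541 perp 0.7686224626841831
```

View pics/r.png

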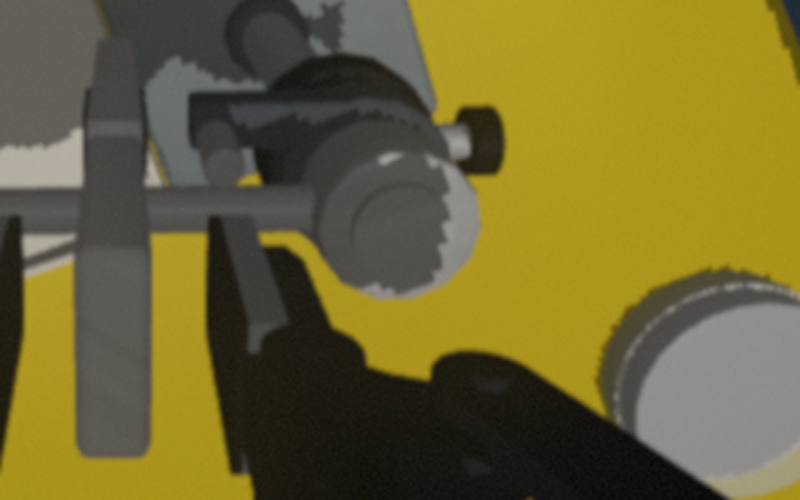

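View pics/r2.png

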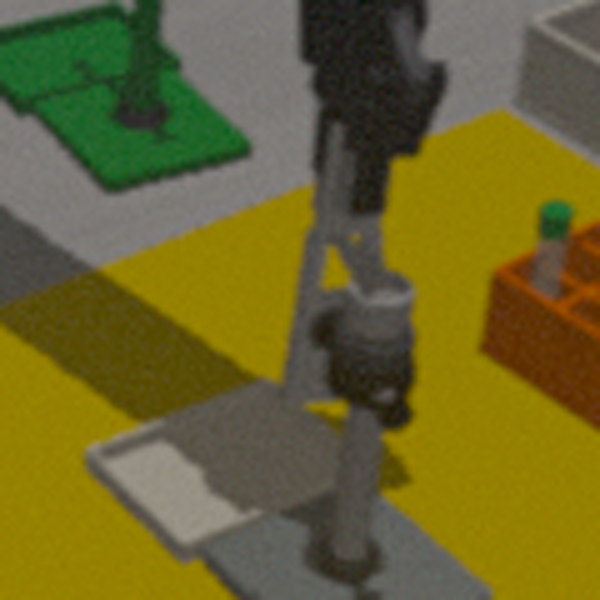

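play_rows --commands '[-0.05, 0, 0, 0, 0, 0, 30, -0.2, 0, 0, 0, 0, 0, 30, -0.4, 0, 0, 0, 0, 0, 40, -0.6, 0, 0, 0, 0, 0, 40, -0.8, 0, 0, 0, 0, 0, 40, -0.8, 0, 0, 0, 0, 0, 40, -0.8, 0, 0, 0, 0, 0, 40]'

```text
time: 24.45
ee_pos: [0.5509, 0.1547, 0.3083]
tcp_rot: [0.692, 0.142, 0.693, -0.142]
wrist_force: [0.2, 0.3, -0.1]
width: 0.0401
```

```bash
python3 f.py; python3 - <<'E'
from arc import *
a=snapshot("wrist");cv2.imwrite("pics/s.png",a[:,:,::-1])
a=snapshot("scene");cv2.imwrite("pics/s2.png",cv2.resize(a[170:290,310:430,::-1],None,fx=5,fy=5,interpolation=2))
E
```

```text
t 24.45 [0.5509 0.1547 0.3083] Ftool [0.0761 0.3691 0.061 ] Mtool [ 0.0107 -0.0034  0.0166] a -23.14440288407099 perp 0.5012010033853028
```

View pics/s.png

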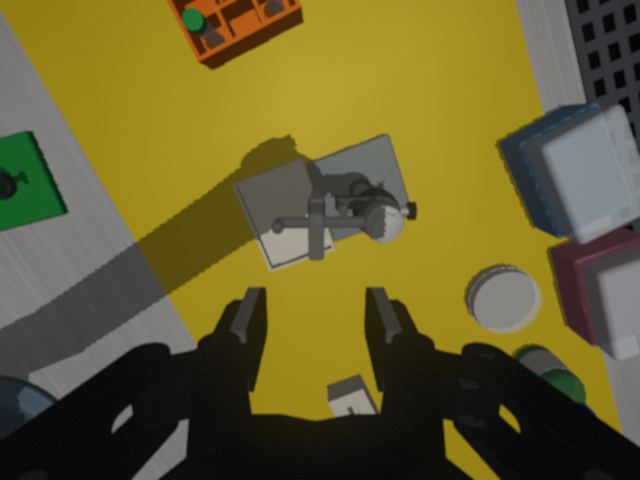

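View pics/s2.png

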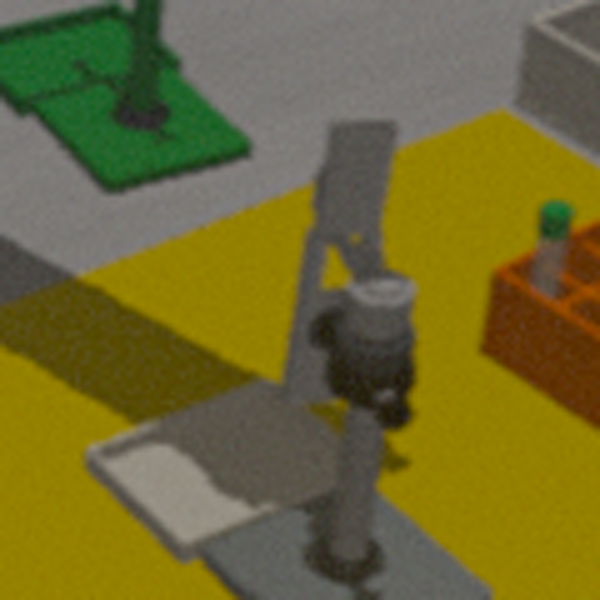

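play_rows --commands '[-0.05, -0.3, 0, 0, 0, 0, 40, -0.05, -0.3, 0, 0, 0, 0, 40, -0.05, -0.3, 0, 0, 0, 0, 40, -0.05, -0.3, 0, 0, 0, 0, 40]'

```text
time: 25.05
ee_pos: [0.5334, 0.1146, 0.3157]
tcp_rot: [0.693, 0.141, 0.693, -0.141]
wrist_force: [-0.4, 0.2, 0.0]
width: 0.0398
```

```bash
python3 f.py; python3 - <<'E'
from arc import *
s=monitor.sense()
a=snapshot("wrist");cv2.imwrite("pics/t.png",cv2.resize(a[100:300,220:440,::-1],None,fx=3.6,fy=3.6,interpolation=2))
a=snapshot("scene");cv2.imwrite("pics/t2.png",cv2.resize(a[180:280,340:410,::-1],None,fx=6,fy=6,interpolation=2))
M=q2R(s["tcp_rot"])
# expected scene px for straight decapper: eye_top at saddle
sad=np.array([.598-.05*.9205,.134+.05*.3907,.1695]);Y=np.array([M[0,1],M[1,1],0]);Y/=np.linalg.norm(Y);Z=np.r_[M[:2,2],0]
for tilt in (0,5,-5):
  t=np.radians(tilt);up=np.cos(t)*np.array([0,0,1.])+np.sin(t)*Y;Yt=np.cos(t)*Y-np.sin(t)*np.array([0,0,1.])
  # +Z face (towards post) corners
  P=[sad+up*h+Yt*w+Z*.005 for h,w in [(.056,.015),(.056,-.015),(0,.017),(0,-.017),(-.094,.017),(-.094,-.017)]]
  print(tilt,((proj("scene",P)-[340,180])*6).round().tolist())
  print(tilt,((proj("wrist",P,s)-[220,100])*3.6).round().tolist())
E
```

```text
t 25.05 [0.5334 0.1146 0.3157] Ftool [-0.0404  0.0177 -0.3927] Mtool [-0.0439 -0.0063 -0.0047] a -23.043949145282145 perp -43.18515888507683
0 [[287.0, 90.0], [209.0, 98.0], [277.0, 216.0], [191.0, 226.0], [252.0, 414.0], [170.0, 424.0]]
0 [[388.0, 174.0], [386.0, 353.0], [379.0, 148.0], [378.0, 314.0], [371.0, 135.0], [370.0, 262.0]]
5 [[299.0, 92.0], [222.0, 94.0], [276.0, 220.0], [191.0, 223.0], [232.0, 419.0], [151.0, 423.0]]
5 [[388.0, 143.0], [386.0, 325.0], [379.0, 148.0], [378.0, 315.0], [370.0, 166.0], [370.0, 292.0]]
-5 [[275.0, 88.0], [196.0, 103.0], [277.0, 213.0], [190.0, 229.0], [272.0, 408.0], [190.0, 424.0]]
-5 [[388.0, 205.0], [385.0, 379.0], [380.0, 149.0], [378.0, 313.0], [371.0, 104.0], [370.0, 231.0]]
```

View pics/t.png

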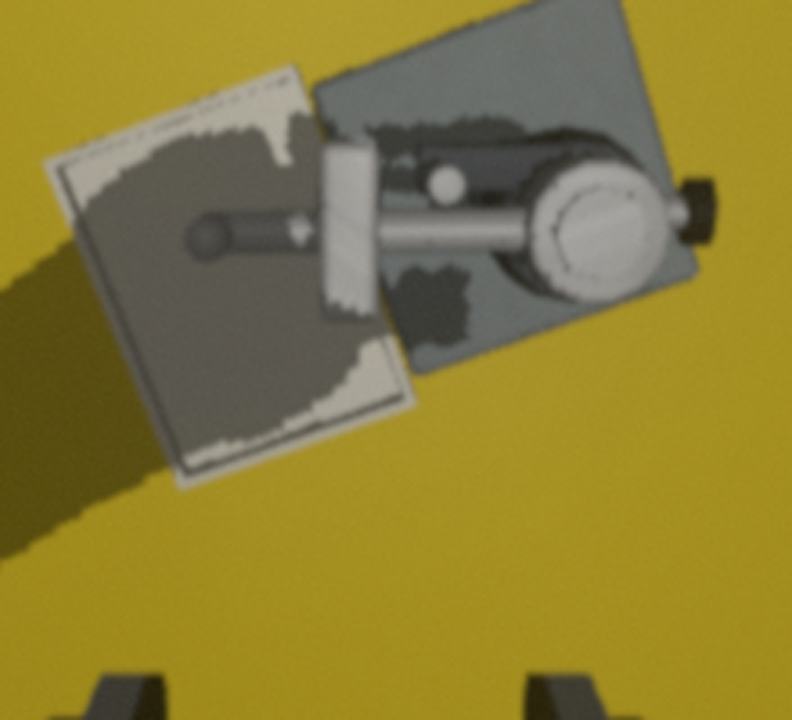

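View pics/t2.png

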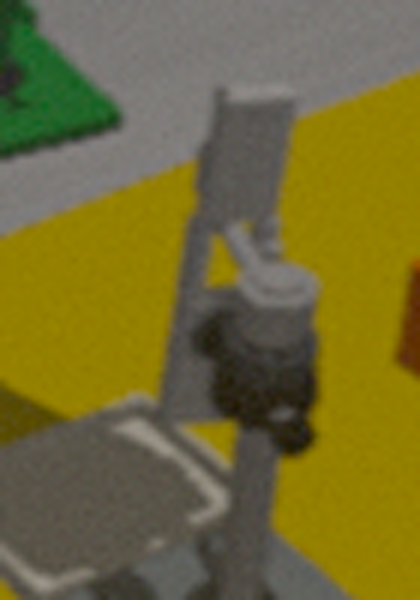

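play_rows --commands '[-0.2, -1, 0, 0, 0, 0, 40, -0.2, -1, 0, 0, 0, 0, 40, -0.2, -1, 0, 0, 0, 0, 40, -0.2, -1, 0, 0, 0, 0, 40, -0.2, -1, 0, 0, 0, 0, 40, -0.2, -1, 0, 0, 0, 0, 40, -0.2, -1, 0, 0, 0, 0, 40]'

```text
time: 26.02
ee_pos: [0.4749, -0.0234, 0.346]
tcp_rot: [0.693, 0.141, 0.693, -0.142]
wrist_force: [0.3, 0.3, -0.3]
width: 0.0396
```

```bash
python3 f.py; python3 - <<'E'
from arc import *
a=snapshot("scene");cv2.imwrite("pics/u.png",a[:,:,::-1])
b=snapshot("top");cv2.imwrite("pics/u2.png",cv2.resize(b[150:280,220:450,::-1],None,fx=3.4,fy=3.4,interpolation=2))
for n in ("scene","top"):
  for q in ["decapper","eye_top","saddle","hook_tip"]:
    for r in nets.place_of(q,n)[:2]:
        w=toworld(n,r["xyz"]); print(n,q,round(r["conf"],2),w)
E
```

```text
t 26.025 [ 0.4749 -0.0234  0.346 ] Ftool [0.3188 0.3655 0.1487] Mtool [-0.0218  0.007  -0.0172] a -23.01704822216494 perp -192.96840311225452
scene decapper 0.68 [ 0.7169 -0.0643  0.0038]
scene decapper 0.64 [0.5525 0.149  0.0743]
scene eye_top 0.72 [0.5543 0.1526 0.1687]
scene saddle 0.7 [0.554  0.1562 0.168 ]
scene saddle 0.47 [0.1725 0.3089 0.1695]
scene hook_tip 0.68 [0.145  0.3135 0.1877]
scene hook_tip 0.61 [0.5533 0.1546 0.1669]
top eye_top 0.62 [0.5537 0.1566 0.1691]
top eye_top 0.32 [0.5971 0.133  0.0004]
top saddle 0.76 [0.1734 0.3088 0.1664]
top saddle 0.51 [0.5558 0.154  0.1722]
top hook_tip 0.84 [0.1447 0.3143 0.1845]
top hook_tip 0.7 [0.5242 0.164  0.1853]
```

View pics/u.png

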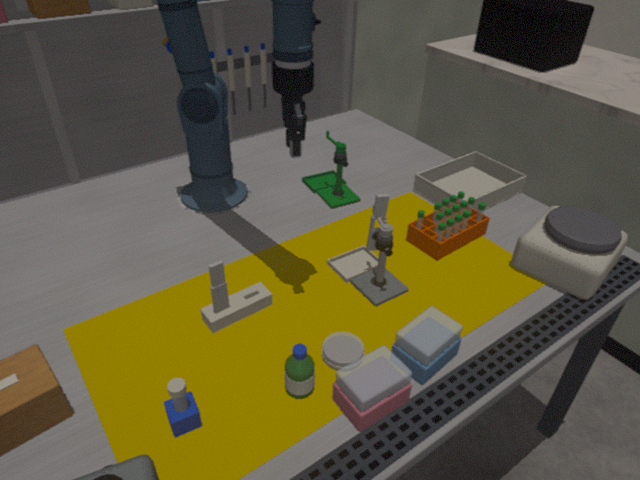

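View pics/u2.png

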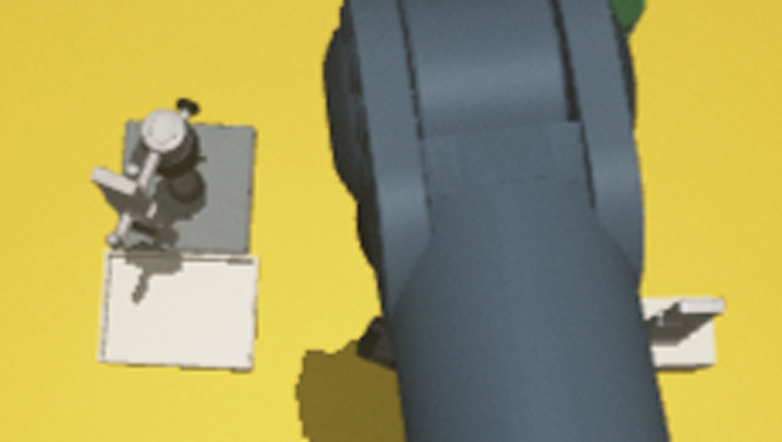

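```bash
python3 -c "
from plant import order
print(order.job_done())"
```

```text
the job is handed in; nothing more can be done
None
```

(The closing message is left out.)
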